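# Reload the kiln car with ceramic baskets

### The job

First take the two fired vases off the shelf car and stand them upright on the wooden ware board. Then push the empty car along its rail until it clicks in at the loading station (blue flag), lift every ceramic basket up and off its hook on the drying rack and stand it upright on the car's shelf, and when all of them are aboard push the car on to the kiln station (red flag) until it clicks in. Let no basket topple, do not disturb the bottle, the clay block or the brush, and leave the vases standing on the board and all the baskets on the car.

Things in the scene. Friction and masses are not known exactly. Their poses are not given: they have to be found in the camera images.
- car (a joint): Position of the shelf car along its rail, m, growing to the robot's right (-y of the rail): 0 left end, 0.150 loading station, 0.300 kiln station, limit 0.325. At both stations a sprung ball under the car drops between two ridges: the car clicks in and needs about 6 N at the post to get in or out; elsewhere it slides with about 2 N and stays where left.
- rail: Fixed rail slide along its own y (across the robot's front), 130 x 660 mm, steel rods on a grey base. Origin: on the table, under the car's centre when at the loading station; the car's centre is at y = 0.150 - joint. Painted flags on the robot's side: blue = loading (y 0), red = kiln (y -0.150); a black pointer in the middle of the car's near edge lines up with them.
- car_deck (a point): Centre of the top face of the car's white shelf, 190 x 190 mm, flat, without a rim, 50 mm above the table. Its axes are those of the rail.
- car_post (a point): Centre of the top of the car's orange push post: upright, 18 mm in diameter, standing 125 mm left (+y) of the shelf's centre, from 50 up to 150 mm above the table. It is fixed to the car: push it sideways with the closed fingers, or pinch it.
- rack: Fixed wooden rack, hooks at y = -0.15, -0.05, 0.05, 0.15. Origin: on the table under the line of the hooks. Each hook is two 7 mm wire prongs, 22 mm either side of its middle, pointing to the robot (-x); a basket's bar lies in their dip, its axis 285 mm above the table. Tips and a hump behind rise 12 mm, 24 mm before and behind the dip. Cross bar 95 mm behind, top 246 mm high.
- board: Fixed wooden ware board, 200 (x) x 150 (y) x 8 mm, to the left of the rail. Origin: centre of its underside.
- basket0: grey-blue ceramic basket, 200 g, may be absent: bowl 72 mm in diameter, 40 mm high (foot 52 mm), with a rigid arched handle. Origin: centre of its underside, z up. The handle's level bar runs along y, 66 mm between the uprights' axes, 12 mm thick, axis 110 mm above the underside. At the start it hangs on a hook; grip the bar in the middle, between the prongs (44 mm apart).
- basket0_bar (a point): Middle of the axis of basket0's handle bar, 110 mm above its underside.
- basket1: brown ceramic basket, 200 g, may be absent: bowl 72 mm in diameter, 40 mm high (foot 52 mm), with a rigid arched handle. Origin: centre of its underside, z up. The handle's level bar runs along y, 66 mm between the uprights' axes, 12 mm thick, axis 110 mm above the underside. At the start it hangs on a hook; grip the bar in the middle, between the prongs (44 mm apart).
- basket1_bar (a point): Middle of the axis of basket1's handle bar, 110 mm above its underside.
- basket2: green ceramic basket, 200 g, may be absent: bowl 72 mm in diameter, 40 mm high (foot 52 mm), with a rigid arched handle. Origin: centre of its underside, z up. The handle's level bar runs along y, 66 mm between the uprights' axes, 12 mm thick, axis 110 mm above the underside. At the start it hangs on a hook; grip the bar in the middle, between the prongs (44 mm apart).
- basket2_bar (a point): Middle of the axis of basket2's handle bar, 110 mm above its underside.
- basket3: ochre ceramic basket, 200 g, may be absent: bowl 72 mm in diameter, 40 mm high (foot 52 mm), with a rigid arched handle. Origin: centre of its underside, z up. The handle's level bar runs along y, 66 mm between the uprights' axes, 12 mm thick, axis 110 mm above the underside. At the start it hangs on a hook; grip the bar in the middle, between the prongs (44 mm apart).
- basket3_bar (a point): Middle of the axis of basket3's handle bar, 110 mm above its underside.
- vase0: dark blue fired bud vase, about 220 g: squat round body 58 mm in diameter up to 40 mm, then a straight neck 23 mm in diameter up to the top at 84 mm. Origin: centre of its underside, z up.
- vase1: red-brown fired bud vase, about 220 g: squat round body 58 mm in diameter up to 40 mm, then a straight neck 23 mm in diameter up to the top at 84 mm. Origin: centre of its underside, z up.
- bottle: Water bottle, 64 mm in diameter, 200 mm high; bystander. Origin: centre of its underside.
- clay: Block of clay, 110 x 130 x 160 mm high; bystander. Origin: centre of its underside.
- brush: Brush lying on the table; bystander.
Mind the look-alikes: they are no part of the job. Leave any yellow look-alike of the vase0 alone.

How it is judged (in metres and radians):
On the way, in this order (a step that is already met when the one before it is completed fails the run):
1. both vases stand upright on the ware board, let go (x of vase0 in the frame of board between -0.09 and 0.09 m and y of vase0 in the frame of board between -0.065 and 0.065 m and z of vase0 in the frame of board between 0.003 and 0.013 m and angle between each of vase0, vase1's own z axis and vertical below 0.12 rad and linear speed of each of vase0, vase1 below 0.02 m/s and contact force between each of vase0, vase1 and the fingers below 0.1 N and x of vase1 in the frame of board between -0.09 and 0.09 m and y of vase1 in the frame of board between -0.065 and 0.065 m and z of vase1 in the frame of board between 0.003 and 0.013 m), for 0.2 s.
2. the car is at rest in the loading station's detent (value of joint car between 0.145 and 0.155 m and velocity of joint car between -0.01 and 0.01 m/s), for 0.3 s.
3. every basket present stands upright on the car, let go, while the car is in the loading station (all of step 2 and x of basket0 in the frame of car_deck between -0.08 and 0.08 m and y of basket0 in the frame of car_deck between -0.08 and 0.08 m and z of basket0 in the frame of car_deck between -0.005 and 0.006 m and angle between each of basket0, basket1, basket2, basket3's own z axis and vertical below 0.12 rad and linear speed of each of basket0, basket1, basket2, basket3 below 0.02 m/s and contact force between each of basket0, basket1, basket2, basket3 and the fingers below 0.1 N and x of basket1 in the frame of car_deck between -0.08 and 0.08 m and y of basket1 in the frame of car_deck between -0.08 and 0.08 m and z of basket1 in the frame of car_deck between -0.005 and 0.006 m and x of basket2 in the frame of car_deck between -0.08 and 0.08 m and y of basket2 in the frame of car_deck between -0.08 and 0.08 m and z of basket2 in the frame of car_deck between -0.005 and 0.006 m and x of basket3 in the frame of car_deck between -0.08 and 0.08 m and y of basket3 in the frame of car_deck between -0.08 and 0.08 m and z of basket3 in the frame of car_deck between -0.005 and 0.006 m), for 0.3 s.
4. the car is at rest in the kiln station's detent with the baskets standing on it (value of joint car between 0.295 and 0.305 m and velocity of joint car between -0.01 and 0.01 m/s and x of basket0 in the frame of car_deck between -0.08 and 0.08 m and y of basket0 in the frame of car_deck between -0.08 and 0.08 m and z of basket0 in the frame of car_deck between -0.005 and 0.006 m and angle between each of basket0, basket1, basket2, basket3's own z axis and vertical below 0.12 rad and linear speed of each of basket0, basket1, basket2, basket3 below 0.02 m/s and contact force between each of basket0, basket1, basket2, basket3 and the fingers below 0.1 N and x of basket1 in the frame of car_deck between -0.08 and 0.08 m and y of basket1 in the frame of car_deck between -0.08 and 0.08 m and z of basket1 in the frame of car_deck between -0.005 and 0.006 m and x of basket2 in the frame of car_deck between -0.08 and 0.08 m and y of basket2 in the frame of car_deck between -0.08 and 0.08 m and z of basket2 in the frame of car_deck between -0.005 and 0.006 m and x of basket3 in the frame of car_deck between -0.08 and 0.08 m and y of basket3 in the frame of car_deck between -0.08 and 0.08 m and z of basket3 in the frame of car_deck between -0.005 and 0.006 m), for 0.3 s.
At the end, for the whole second after the job is handed in: Car at rest in the kiln station (0.300 +-0.005); each basket present upright (0.12 rad), at rest on the shelf, within 80 mm of its centre along both axes; both vases upright (0.12 rad), at rest on the ware board, within 90 (x) and 65 mm (y) of its centre; gripper touching none (all of step 1 and all of step 4).
It fails at once if bottle is disturbed (moved over 30 mm) (distance of bottle from where it was at the start of the episode above 0.03 m).
It fails at once if clay is disturbed (moved over 30 mm) (distance of clay from where it was at the start of the episode above 0.03 m).
It fails at once if brush is disturbed (moved over 30 mm) (distance of brush from where it was at the start of the episode above 0.03 m).
It fails at once if a basket topples (over 1 rad) (angle between any of basket0, basket1, basket2, basket3's own z axis and vertical above 1 rad).
Of basket0, basket1, basket2, basket3 only 2 to 4 are there at a start; the rules pass over those that are not, and their reading is None.
At some moment in a run one of vase0, vase1 may be knocked a few centimetres aside while the robot is not near it.
It also fails if it takes over 210 s, if anything falls off the work surface, if the arm or the gripper's body presses on something with over 40 N, if the wrist force passes 120 N, or if a joint passes its speed limit or range.

### The arm

A 7-joint arm with a two-finger parallel gripper is mounted at the origin on the work surface. World frame = base frame: x ahead of the robot, y to its left, z up, the work surface at z = 0. Lengths are in m, angles in degrees, forces in N, time in s.
With the tool pointing down it reaches from about 0.425 to 1.025 m from the base axis. Payload 3.6 kg.
Tool frame: the origin (TCP) lies on the mounting face of the last link; the fingertips stand 173 mm ahead of it and the grasp point (between the pads) lies 155 mm ahead of it; z points along the fingers, y is the direction in which the jaws open and shut (so a half turn about z gives the same grasp; the last joint's range is limited). The gripper opens to 85 mm and grips with 20 to 120 N. Pads are 22 mm wide; open, the fingers measure 114 mm over their backs; the gripper's body (76 mm by 85 mm) begins 54 mm behind the grasp point. The pads swing forward as they close: fully open they stand 13 mm farther back than shut.
Start: joints at [62.939, 33.873, 2.773, 92.16, -1.908, 54.013, -1.931], TCP at [0.268, -0.674, 0.405] pointing down, gripper open.
Joint ranges: [-153.93, 153.93], [-27.13, 128.08], [-72.61, 78.16], [10.71, 143.7], [-87.88, 267.88], [4.46, 118.87], [-176.78, 176.78]. Speed limits (degrees/s): [147.25, 147.25, 180, 180, 180, 180, 180].

### API

Orientations are given as a 3x3 rotation matrix whose columns are the frame's x, y, z axes.
In Python, from cell import env gives the robot as it stands.
- The arm moves only by the shell command python3 -m pendant 'ROWS'. ROWS is JSON, one flat list of numbers, 7 for each row, row after row: the shift along the tool's x, y, z in cm, then the turn, a rotation vector about the tool's x, y, z in units of 6 degrees (1.0 is 6 degrees), then the gripper's target within -1 to 1 (shut at 1, half-way at 0, fully open at -1). A call has 1 to 20 rows; each row is the pose to reach, as a shift and turn from the pose commanded when the call began, along the tool's axes at that moment; what a row does not reach only later rows make up. A row lasts 1/12 s, in which the tool goes at most 41.7 mm and 7.16 degrees, less where a joint would pass 70% of its speed; a pose out of reach is approached as far as the arm can. A call with a gripper value outside its range is refused whole. The fingers move at their own pace and stop on an object; the grip force is fixed at half the most. Time passes only in rows, so rows that repeat a pose let the fingers close. It gives the time, the measured TCP pose, the force and the opening at its end, in the units of the state.
- env.get_obs(): the state, without advancing time (a new reading comes with each control period).
- env.read_camera(name): name is "side" or "top" or "wrist"; returns a dict with "pixels" (420x560x3 uint8, red, green, blue), "intrinsics" (3x3 intrinsics, pixels), "T" (4x4, takes a point from camera to world coordinates). Camera axes: x right, y down, z forward; pixel columns grow to the right and rows downward; lengths in m; the calibration is good to about 2 mm. A picture is of the moment at which its call begins. There is no depth.
- env.sign_off(): hands the job in, once; it reports no verdict.
Trained networks look in a picture, given as the dict that the camera call returned (one of the last four; its "shot" number tells which), for a name from the list of things; names that differ only in an ending like _2 or _b are one class to them, and where a whole thing is asked for, a point or a joint stands for the part that bears it (a point fixed in the world has none). Each returns a list of dicts, best first, with "confidence" (0 to 1); they miss things now and then, are a little off and sometimes report something else, mostly with a low value. They report only what shows in the picture. A call takes as long as a camera call. They do not tell look-alikes from the thing itself.
- env.regions_of(name, picture): "region" (420x560 bool, what is visible of it) and "at" ([column, row] in pixels, amid what is visible of it).
The state is a dict: "time": time; "joint_positions": joint angles; "joint_vel": joint speeds; "effort": joint torques, N m; "tcp_pos": TCP position; "eef_rot": TCP orientation; "wrist_force": force on the tool from outside, world axes, zero at the start; "moment": the same for the moment, N m; "grip_width": finger opening in m.
Only numpy, scipy, OpenCV 4.12 (cv2) and the standard library are available. Lean on these libraries where they do the work, as an engineer would, in place of code of your own. Each camera call takes 0.05 s, during which the arm holds its last target.

## Working session

There is one attempt and no reset: what is moved stays moved. The work goes in short steps, Python scripts to look and compute and a shell command to move; the robot and the scene stay as the last step left them, time stands still between calls to the robot, and variables do not carry over. Pictures are saved under pics/ and viewed, and the job is handed in when it is done.

```bash
ls; mkdir -p pics; python3 - <<'E'
from cell import env
import cv2,numpy as np
o=env.get_obs()
print({k:np.round(v,3).tolist() for k,v in o.items()})
for n in("side","top","wrist"):
    p=env.read_camera(n); cv2.imwrite(f"pics/{n}0.png",p["pixels"][:,:,::-1]); print(n,p["shot"],np.round(p["intrinsics"],1).tolist(),np.round(p["T"],3).tolist())
E
```

```text
pics
{'time': 0.0, 'joint_positions': [62.939, 33.927, 2.768, 92.237, -1.908, 54.012, -1.933], 'joint_vel': [0.085, 0.032, 0.003, 0.051, 0.02, 0.015, -0.112], 'effort': [0.0, -54.87, 1.547, -19.812, 0.009, 0.009, -0.0], 'tcp_pos': [0.268, -0.673, 0.404], 'eef_rot': [[0.929, 0.37, -0.001], [0.37, -0.929, 0.002], [-0.0, -0.002, -1.0]], 'wrist_force': [-0.185, 0.308, 0.431], 'moment': [0.053, 0.001, 0.017], 'grip_width': 0.085}
side 1 [[490.7, 0.0, 282.3], [0.0, 490.7, 203.7], [0.0, 0.0, 1.0]] [[-0.805, -0.339, 0.487, -0.189], [-0.593, 0.431, -0.68, 0.939], [0.02, -0.836, -0.548, 0.961], [0.0, 0.0, 0.0, 1.0]]
top 2 [[407.3, 0.0, 271.4], [0.0, 407.3, 210.6], [0.0, 0.0, 1.0]] [[0.015, -0.991, 0.13, 0.351], [-1.0, -0.014, 0.01, -0.024], [-0.008, -0.13, -0.991, 1.246], [0.0, 0.0, 0.0, 1.0]]
wrist 3 [[290.6, 0.0, 281.8], [0.0, 290.6, 205.4], [0.0, 0.0, 1.0]] [[0.37, -0.894, -0.253, 0.331], [-0.929, -0.357, -0.099, -0.649], [-0.002, 0.272, -0.962, 0.373], [0.0, 0.0, 0.0, 1.0]]
```

View pics/side0.png

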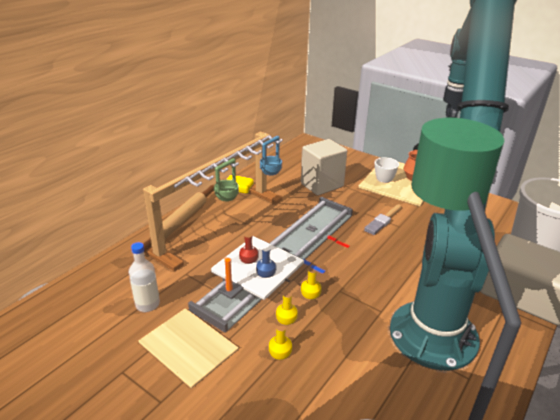

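View pics/top0.png

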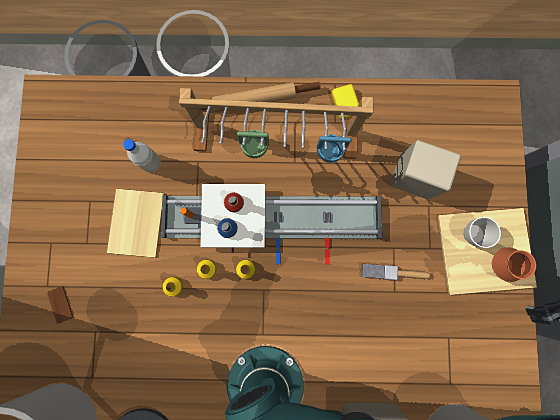

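View pics/wrist0.png

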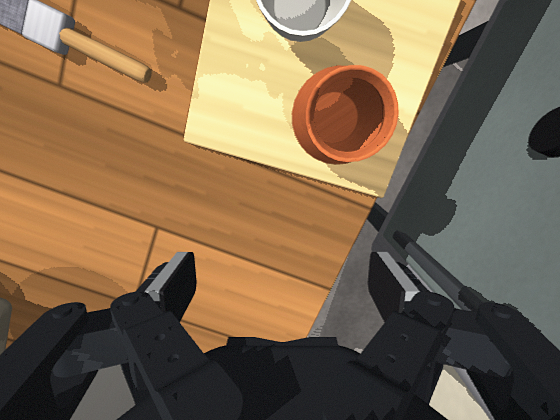

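```bash
cat > h.py <<'E'
from cell import env
import cv2,numpy as np
def ray(p,uv):
    K=p["intrinsics"];T=p["T"];d=np.linalg.inv(K)@[uv[0],uv[1],1]
    return T[:3,3],T[:3,:3]@(d/np.linalg.norm(d))
def onz(p,uv,z):
    o,d=ray(p,uv);return o+d*(z-o[2])/d[2]
def tri(pairs):
    A=np.zeros((3,3));b=np.zeros(3)
    for p,uv in pairs:
        o,d=ray(p,uv);M=np.eye(3)-np.outer(d,d);A+=M;b+=M@o
    x=np.linalg.solve(A,b)
    err=[np.linalg.norm((np.eye(3)-np.outer(d,d))@(x-o)) for o,d in [ray(p,uv) for p,uv in pairs]]
    return x,np.array(err)
def proj(p,X):
    T=p["T"];c=T[:3,:3].T@(np.asarray(X)-T[:3,3]);q=p["intrinsics"]@c;return q[:2]/q[2]
def tool():
    o=env.get_obs();R=np.array(o["eef_rot"]);return np.array(o["tcp_pos"]),R,o
def save(p,name,box=None,s=1):
    im=p["pixels"][:,:,::-1]
    if box: im=im[box[1]:box[3],box[0]:box[2]]
    if s!=1: im=cv2.resize(im,None,fx=s,fy=s,interpolation=cv2.INTER_CUBIC)
    cv2.imwrite("pics/"+name,im)
E
python3 - <<'E'
from h import *
t=env.read_camera("top");s=env.read_camera("side")
for n in["car_deck","car_post","car","board","rail","rack","basket0","basket1","basket2","basket3","basket0_bar","basket2_bar","vase0","vase1","bottle","clay"]:
    for q,p in(("t",t),("s",s)):
        for r in env.regions_of(n,p)[:4]:
            m=r["region"].astype(np.uint8);ys,xs=np.nonzero(m)
            print(n,q,round(r["confidence"],2),np.round(r["at"],1),m.sum(),xs.min(),xs.max(),ys.min(),ys.max(),p["pixels"][m>0].mean(0).astype(int))
save(t,"t1.png",(150,80,390,280),3)
save(s,"s1.png",(130,120,370,390),2.2)
E
```

```text
car_deck t 0.69 [229.9 214.3] 4036 181 265 183 249 [203 203 197]
car_deck s 0.94 [253.6 271.1] 2863 211 302 237 298 [219 205 195]
car_deck s 0.46 [267.  269.4] 405 256 277 251 277 [ 91 103 132]
car_post t 0.73 [228.9 214.7] 3832 181 265 184 248 [209 210 203]
car_post s 0.61 [252.9 273. ] 2692 212 303 238 298 [221 208 198]
car t 0.66 [229.  214.6] 3991 180 265 182 249 [205 205 199]
car s 0.61 [251.7 271. ] 2798 211 303 236 298 [220 207 197]
board t 0.57 [133.7 221. ] 3092 107 161 189 257 [234 214 152]
board t 0.54 [423.9 170.7] 2812 390 459 140 198 [164 156 137]
board s 0.77 [185.1 346.3] 4003 140 236 309 386 [249 228 158]
rail t 0.97 [263.  215.9] 10049 161 381 183 263 [160 164 161]
rail s 0.57 [254.8 270.2] 6714 189 352 197 331 [177 170 164]
rack t 0.78 [278.7 108.3] 3876 179 373 88 158 [143 117  88]
rack t 0.42 [229.9 229. ] 243 218 236 218 237 [35 58 90]
rack s 0.93 [178.1 188.9] 3117 143 281 133 270 [173 132  93]
rack s 0.45 [258.1 261. ] 7067 189 352 197 331 [177 169 163]
rack s 0.15 [226.4 185. ] 663 214 238 158 200 [112 124  84]
basket0 t 0.65 [253.8 140.7] 676 237 269 130 157
[... 1743 characters left out ...]
 216 260 278 [176 151  28]
vase1 t 0.62 [227.2 228.4] 268 217 236 218 237 [45 66 96]
vase1 s 0.89 [264.4 265.5] 428 255 276 250 277 [ 96 107 135]
vase1 s 0.88 [285.5 312.6] 467 276 297 296 324 [221 190   8]
vase1 s 0.86 [313.9 287. ] 428 301 322 271 298 [214 184   8]
vase1 s 0.81 [279.7 346. ] 517 269 291 330 359 [220 190   3]
bottle t 0.85 [140.6 154.2] 797 123 161 139 171 [109 115 122]
bottle t 0.55 [331.9 143.7] 689 317 351 134 162 [ 63  99 117]
bottle s 0.96 [145.4 280.3] 1480 129 159 242 311 [176 167 162]
bottle s 0.27 [251.4 268.3] 2809 211 303 237 298 [220 207 196]
clay t 0.56 [425.  169.6] 2805 391 460 140 197 [164 156 137]
clay s 0.95 [323.6 162.8] 2051 301 346 139 194 [167 152 132]
```

View pics/t1.png

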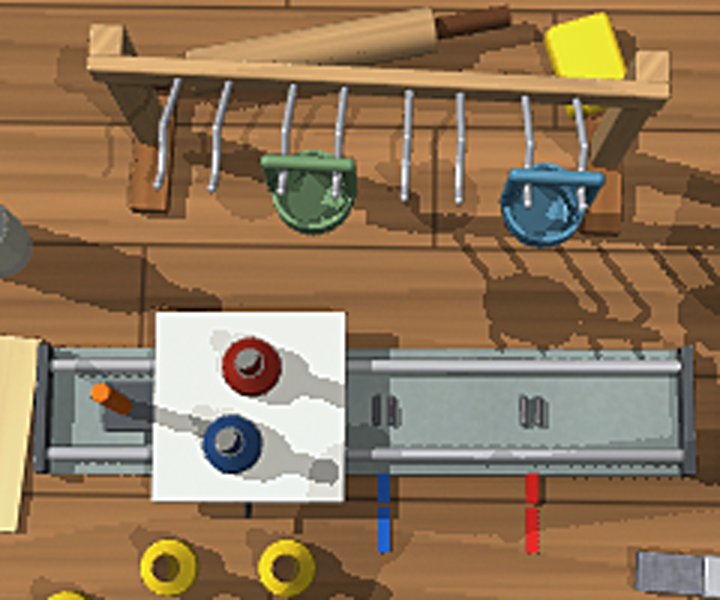

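View pics/s1.png

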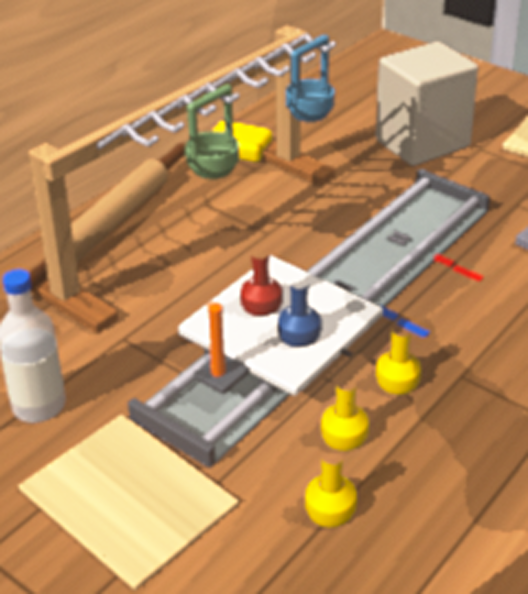

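```bash
python3 - <<'E'
from h import *
t=env.read_camera("top");s=env.read_camera("side")
for n,a,b in[("blue",(226.3,226.7),(266.4,251.8)),("red",(233,200.7),(248.6,236.8)),("post",(183.3,211),(228.2,260)),("gbar",(252.7,134),(225.9,163.2)),("bbar",(335,139),(270.5,140.9))]:
    x,e=tri([(t,a),(s,b)]);print(n,x.round(4),e.round(4))
for n,uv,z in[("blue",(226.3,226.7),.134),("red",(233,200.7),.134),("post",(183.3,211),.15),("gbar",(252.7,134),.285),("bbar",(335,139),.285),
  ("c1",(201.7,184),.05),("c2",(265,184),.05),("c3",(265,246.7),.05),("c4",(200.7,246.7),.05),("fb",(278,238),0),("fb2",(278,264.3),0),("fr",(327.3,238.3),0),("rl",(162,195),0.02),
  ("blTL",(114.5,189.5),.008),("bTR",(163.5,194),.008),("bBL",(107.5,253),.008),("bBR",(157,257),.008)]:
    print(n,onz(t,uv,z).round(4))
for n,uv,z in[("c_left",(211,272.5),.05),("c_top",(253,236.5),.05),("c_right",(303,260),.05),("c_bot",(262,297),.05)]: print(n,onz(s,uv,z).round(4))
save(t,"board.png",(95,175,215,275),6)
E
```

```text
blue [0.4523 0.1122 0.1182] [0.0004 0.0004]
red [0.5263 0.0959 0.1247] [0.0023 0.0023]
post [0.4897 0.2267 0.146 ] [0.0012 0.0012]
gbar [0.6631 0.0332 0.2875] [0.0012 0.0012]
bbar [ 0.6551 -0.1668  0.284 ] [0.0002 0.0002]
blue [0.4505 0.1101 0.134 ]
red [0.5229 0.0937 0.134 ]
post [0.4902 0.2265 0.15  ]
gbar [0.665  0.0341 0.285 ]
bbar [ 0.6549 -0.1666  0.285 ]
c1 [0.5851 0.1977 0.05  ]
c2 [0.5877 0.0083 0.05  ]
c3 [0.4009 0.0051 0.05  ]
c4 [0.3981 0.1936 0.05  ]
fb [ 0.4301 -0.033   0.    ]
fb2 [ 0.3503 -0.0341  0.    ]
fr [ 0.4314 -0.1836  0.    ]
rl [0.5551 0.3236 0.02  ]
blTL [0.5724 0.4753 0.008 ]
bTR [0.5603 0.3225 0.008 ]
bBL [0.3765 0.4838 0.008 ]
bBR [0.3667 0.3326 0.008 ]
c_left [0.5701 0.2119 0.05  ]
c_top [0.583  0.0119 0.05  ]
c_right [0.3982 0.0103 0.05  ]
c_bot [0.3981 0.2009 0.05  ]
```

View pics/board.png

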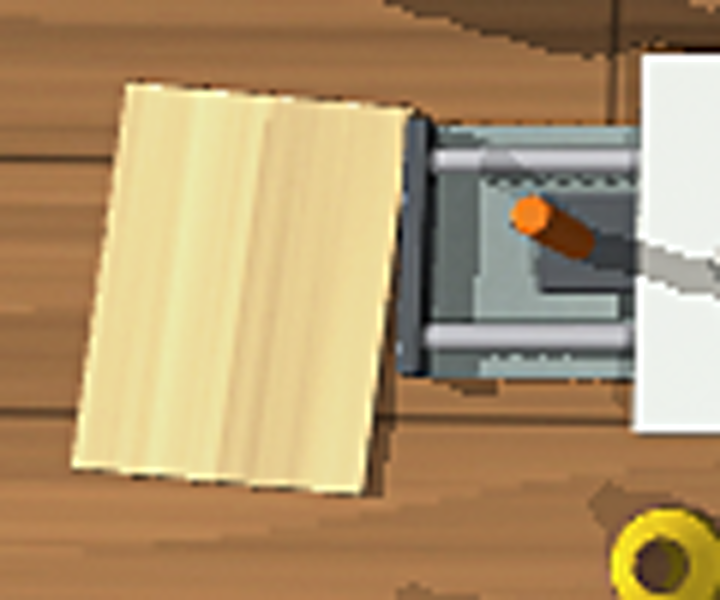

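```bash
cat >> h.py <<'E'
from scipy.spatial.transform import Rotation as Ro
RY=np.diag([1.,-1,-1])           # jaws along world y
def row(target,Rt=None,q=None):
    p,R,o=tool()
    d=R.T@(np.asarray(target)-p)*100
    w=np.zeros(3) if Rt is None else Ro.from_matrix(R.T@Rt).as_rotvec(degrees=True)/6
    print("row",d.round(2).tolist(),w.round(2).tolist(),"from",p.round(4),"g",round(float(o["grip_width"]),4),"t",o["time"])
E
python3 - <<'E'
from h import *
row([.5,-.3,.42],RY); row([.4505,.1101,.38],RY)
E
```

```text
row [35.36, -26.14, -1.53] [0.0, -0.0, 3.62] from [ 0.2681 -0.6736  0.4047] g 0.0855 t 1.95
row [45.93, -66.07, 2.47] [0.0, -0.0, 3.62] from [ 0.2681 -0.6736  0.4047] g 0.0855 t 1.95
```

```bash
python3 -m pendant '[35.36,-26.14,-1.5,0,0,3.62,-1, 35.36,-26.14,-1.5,0,0,3.62,-1, 35.36,-26.14,-1.5,0,0,3.62,-1, 35.36,-26.14,-1.5,0,0,3.62,-1, 35.36,-26.14,-1.5,0,0,3.62,-1, 35.36,-26.14,-1.5,0,0,3.62,-1, 35.36,-26.14,-1.5,0,0,3.62,-1, 35.36,-26.14,-1.5,0,0,3.62,-1, 35.36,-26.14,-1.5,0,0,3.62,-1, 35.36,-26.14,-1.5,0,0,3.62,-1, 35.36,-26.14,-1.5,0,0,3.62,-1, 45.93,-66.07,2.47,0,0,3.62,-1]'
python3 - <<'E'
from h import *
row([.4505,.1101,.36],RY)
E
```

```text
time: 2.95
tcp_pos: [0.4992, -0.2594, 0.4174]
eef_rot: [[1.0, 0.0, 0.008], [0.0, -1.0, -0.005], [0.008, 0.005, -1.0]]
wrist_force: [-0.2, -0.9, 0.6]
grip_width: 0.0854
row [-4.91, -36.97, 5.53] [0.04, -0.08, 0.0] from [ 0.4992 -0.2594  0.4174] g 0.0854 t 2.95
```

```bash
python3 -m pendant '[-4.9,-35,5.5,0,0,0,-1, -4.9,-35,5.5,0,0,0,-1, -4.9,-35,5.5,0,0,0,-1, -4.9,-35,5.5,0,0,0,-1, -4.9,-35,5.5,0,0,0,-1, -4.9,-35,5.5,0,0,0,-1, -4.9,-35,5.5,0,0,0,-1, -4.9,-35,5.5,0,0,0,-1, -4.9,-35,5.5,0,0,0,-1, -4.9,-35,5.5,0,0,0,-1, -4.9,-35,5.5,0,0,0,-1, -4.9,-35,5.5,0,0,0,-1]'
python3 - <<'E'
from h import *
row([.4505,.1101,.36],RY)
p=env.read_camera("wrist");save(p,"w1.png")
for n in(.09,):
  for r in env.regions_of("vase0",p): 
    m=r["region"];print(r["confidence"],np.round(r["at"],1),m.sum(),p["pixels"][m].mean(0).astype(int))
print(proj(p,[.4505,.1101,.134]),proj(p,[.5229,.0937,.134]),proj(p,[.49,.2265,.15]))
E
```

```text
time: 3.95
tcp_pos: [0.4463, 0.0906, 0.3609]
eef_rot: [[1.0, -0.001, 0.0], [-0.001, -1.0, -0.0], [0.0, 0.0, -1.0]]
wrist_force: [-0.1, -0.7, 0.2]
grip_width: 0.0857
row [0.42, -1.95, 0.09] [0.0, -0.0, -0.01] from [0.4463 0.0906 0.3609] g 0.0857 t 3.95
0.96 [303.6 282.1] 1926 [182 155   0]
0.89 [254.4 189.9] 2702 [35 60 93]
0.73 [278.7 115.3] 2901 [121  42  32]
0.67 [210.  282.1] 1604 [149 124   1]
[252.61790233 217.28395907] [275.04315585 109.84240378] [ 60.23261992 164.74576508]
```

View pics/w1.png

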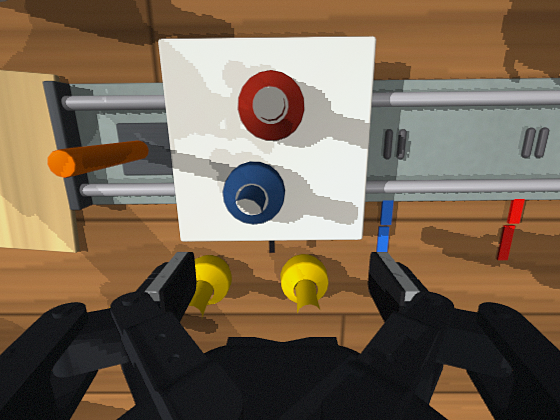

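```bash
python3 - <<'E'
from h import *
p=env.read_camera("wrist");t=env.read_camera("top")
for uv,z in[((251,199),.134),((270,104),.134),((62,163),.15),((250,213),.134)]: print(onz(p,uv,z).round(4))
save(p,"w2.png",(200,60,320,260),3)
save(t,"t2.png",(195,180,275,260),7)
save(env.read_camera("side"),"s2.png",(220,220,300,300),7)
E
```

```text
[0.4641 0.1099 0.134 ]
[0.5266 0.0957 0.134 ]
[0.4915 0.2242 0.15  ]
[0.4539 0.1109 0.134 ]
```

View pics/w2.png

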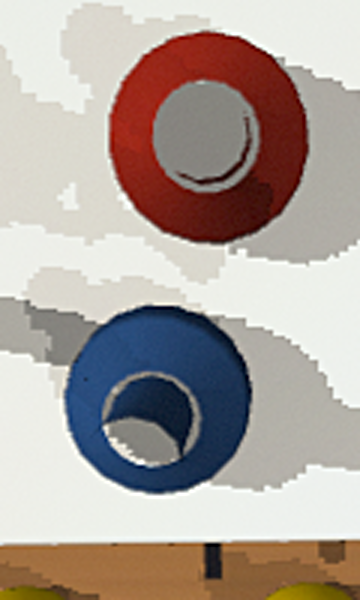

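View pics/t2.png

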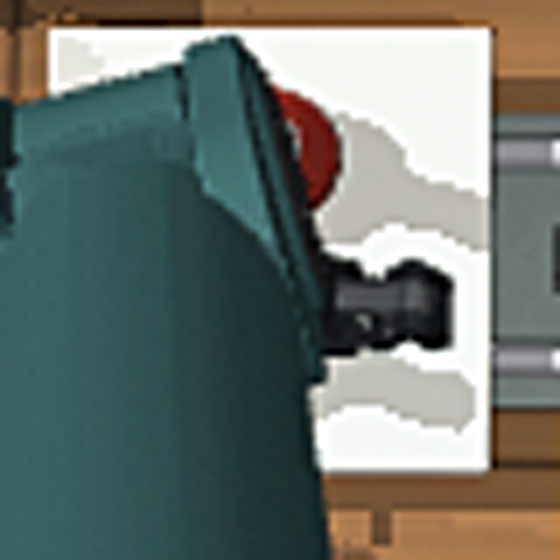

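View pics/s2.png

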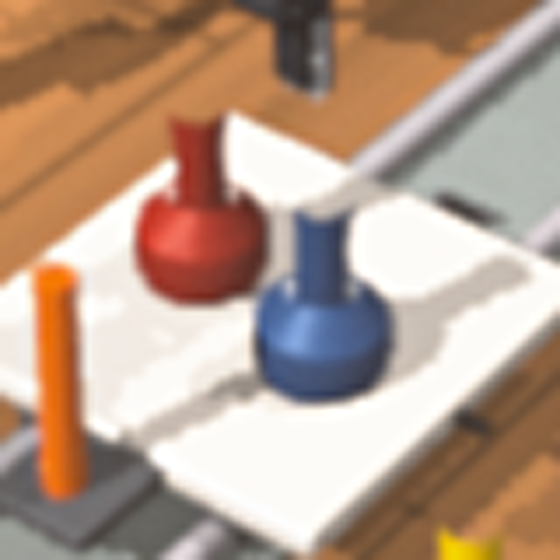

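```bash
python3 - <<'E'
from h import *
p=env.read_camera("wrist");s=env.read_camera("side")
for r in env.regions_of("vase0",s)[:6]:
    m=r["region"];ys,xs=np.nonzero(m);print(r["confidence"],np.round(r["at"],1),xs.min(),xs.max(),ys.min(),ys.max(),p["pixels"][m].mean(0).astype(int))
for n,a,b in[("blue",(251,200),(266.1,250.4)),("red",(268.7,105.3),(248,237.6))]: print(n,*tri([(p,a),(s,b)]),onz(p,a,.134),onz(s,b,.134))
for X in([.4505,.110,.134],[.464,.110,.134]): print(proj(s,X))
d=cv2.imread("pics/side0.png");e=s["pixels"][:,:,::-1]
cv2.imwrite("pics/cmp.png",cv2.resize(np.hstack([d[220:300,220:320],e[220:300,220:320]]),None,fx=4,fy=4))
E
```

```text
0.87 [264.7 268. ] 256 276 251 277 [160 110  64]
0.8 [315.1 287.9] 301 322 272 299 [147 121   1]
0.75 [249.7 249.3] 239 258 237 263 [167 121  78]
0.64 [284.8 312.8] 276 297 297 324 [141  99  54]
0.61 [281.4 348.5] 269 292 331 359 [51 40 30]
blue [0.45781293 0.11046049 0.11898945] [0.00202017 0.00202017] [0.46326038 0.11016286 0.134     ] [0.44501274 0.12366192 0.134     ]
red [0.52752456 0.09823237 0.12318991] [0.00147655 0.00147655] [0.52572948 0.09688011 0.134     ] [0.51951706 0.10986427 0.134     ]
[267.60866266 247.1192074 ]
[263.68914112 245.22413583]
```

View pics/cmp.png

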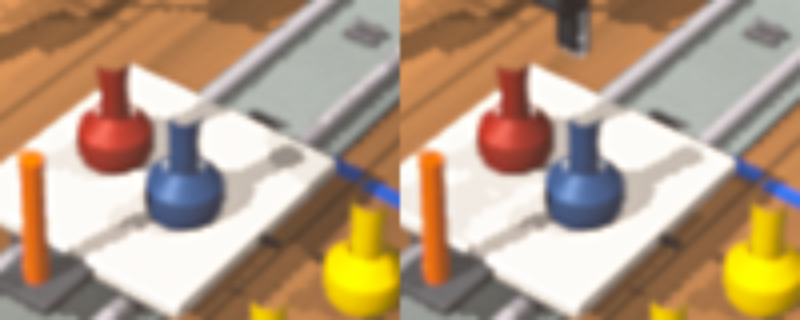

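```bash
python3 - <<'E'
from h import *
p=env.read_camera("wrist")
print(p["T"].round(3))
for uv in((252.5,192.8),(251,200)):
  print([onz(p,uv,z)[:2].round(4).tolist() for z in(.06,.07,.08,.134)])
for uv in((269.3,106),(268.7,105.3)):
  print([onz(p,uv,z)[:2].round(4).tolist() for z in(.06,.07,.08,.134)])
t=cv2.imread("pics/top0.png");cv2.imwrite("pics/tt.png",cv2.resize(t[185:250,200:265],None,fx=9,fy=9,interpolation=cv2.INTER_CUBIC))
E
```

```text
[[-0.002 -0.963 -0.271  0.514]
 [-1.     0.002  0.     0.089]
 [ 0.     0.271 -0.963  0.33 ]
 [ 0.     0.     0.     1.   ]]
[[0.4508, 0.1173], [0.4532, 0.1163], [0.4555, 0.1153], [0.4682, 0.1097]]
[[0.4437, 0.119], [0.4463, 0.1179], [0.4489, 0.1168], [0.4631, 0.1109]]
[[0.5292, 0.1003], [0.5286, 0.0999], [0.5281, 0.0995], [0.5251, 0.0973]]
[[0.5298, 0.1008], [0.5292, 0.1004], [0.5286, 0.1], [0.5255, 0.0977]]
```

View pics/tt.png

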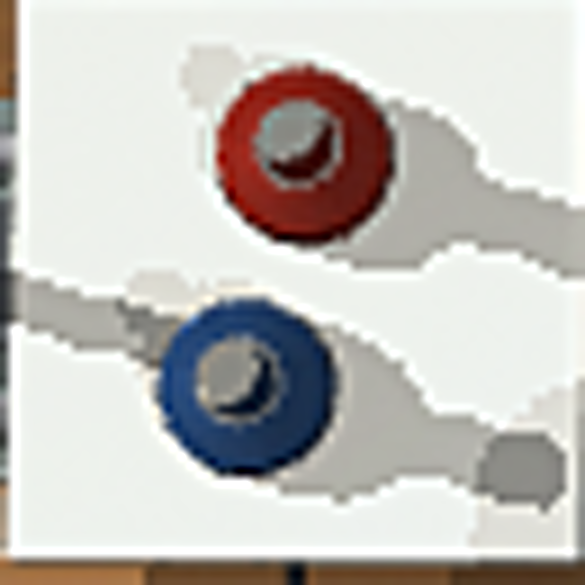

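```bash
python3 - <<'E'
from h import *
p=env.read_camera("wrist");t=env.read_camera("top");s=env.read_camera("side")
D={"blueN":((226.4,226.8),(251,200),(266.1,250.8)),"redN":((233.1,200.7),(268.7,105.3),(248,237.8)),"post":((183.3,211),(62,163),(228.2,259)),
"blueB":((227.4,227.9),(252.5,192.8),(266.1,267.6)),"redB":((233.9,202.1),(269.3,106),(248.6,254.3)),
"deckNR":((265,246.8),(363,240.5),(303,260)),"deckFL":((201.7,184),(159.5,39),(211,272.5)),"deckFR":((265,184),(375.5,37),(253,236.5))}
for k,(a,b,c) in D.items():
    print(k,tri([(t,a),(p,b),(s,c)])[0].round(4),"tw",tri([(t,a),(p,b)])[0].round(4),tri([(t,a),(p,b)])[1][0].round(4),"ts",tri([(t,a),(s,c)])[0].round(4),"ws",tri([(p,b),(s,c)])[0].round(4))
E
```

```text
blueN [0.4552 0.1117 0.1183] tw [0.4535 0.1146 0.0975] 0.0004 ts [0.4525 0.112  0.1213] ws [0.4573 0.1113 0.1184]
redN [0.5267 0.0973 0.1217] tw [0.5284 0.0986 0.0944] 0.0012 ts [0.5274 0.0964 0.1208] ws [0.5271 0.0991 0.1232]
post [0.4901 0.2262 0.1486] tw [0.4906 0.227  0.1476] 0.0001 ts [0.4896 0.2262 0.149 ] ws [0.49   0.2258 0.1485]
blueB [0.4522 0.1158 0.0649] tw [0.4529 0.1156 0.0688] 0.001 ts [0.4527 0.1148 0.0638] ws [0.4514 0.1165 0.0653]
redB [0.529  0.0991 0.0631] tw [0.5297 0.0997 0.0595] 0.001 ts [0.5294 0.0982 0.0623] ws [0.5283 0.0999 0.0638]
deckNR [0.3993 0.006  0.0483] tw [0.3998 0.0059 0.054 ] 0.0011 ts [0.401  0.0053 0.0453] ws [0.3984 0.0069 0.049 ]
deckFL [0.5869 0.1998 0.034 ] tw [0.5882 0.2005 0.0349] 0.0001 ts [0.5863 0.1994 0.0334] ws [0.5862 0.1994 0.034 ]
deckFR [0.5874 0.0078 0.0458] tw [0.5873 0.0082 0.0474] 0.0009 ts [0.5877 0.0079 0.0457] ws [0.5868 0.0075 0.0456]
```

```bash
python3 - <<'E'
from h import *
p=env.read_camera("wrist");t=env.read_camera("top");s=env.read_camera("side")
for X in((.4525,.1155),(.529,.099)):
  for z in(.05,.07,.09,.134):
    print(X,z,[proj(c,[*X,z]).round(1).tolist() for c in(t,p,s)])
row([.4527,.115,.30],RY)
E
```

```text
(0.4525, 0.1155) 0.05 [[227.9, 228.6], [255.9, 188.6], [265.7, 271.5]]
(0.4525, 0.1155) 0.07 [[227.1, 228.0], [254.0, 193.3], [265.7, 266.0]]
(0.4525, 0.1155) 0.09 [[226.3, 227.4], [251.9, 198.7], [265.7, 260.4]]
(0.4525, 0.1155) 0.134 [[224.4, 226.0], [245.7, 214.3], [265.8, 247.8]]
(0.529, 0.099) 0.05 [[234.1, 203.0], [271.9, 106.6], [248.4, 257.8]]
(0.529, 0.099) 0.07 [[233.5, 202.0], [271.1, 105.3], [248.3, 252.4]]
(0.529, 0.099) 0.09 [[232.8, 200.9], [270.2, 103.8], [248.2, 246.9]]
(0.529, 0.099) 0.134 [[231.1, 198.5], [267.6, 99.3], [247.9, 234.5]]
row [0.66, -2.37, 6.07] [-0.0, 0.0, -0.0] from [0.4461 0.0913 0.3607] g 0.085 t 4.7
```

```bash
python3 -m pendant '[0.66,-2.37,0,0,0,0,-1, 0.66,-2.37,2,0,0,0,-1, 0.66,-2.37,5,0,0,0,-1, 0.66,-2.37,7.5,0,0,0,-1, 0.66,-2.37,8.9,0,0,0,-1, 0.66,-2.37,8.9,0,0,0,-1, 0.66,-2.37,8.9,0,0,0,-1]'
python3 - <<'E'
from h import *
row([.4527,.115,.271],RY)
save(env.read_camera("wrist"),"w3.png");save(env.read_camera("side"),"s3.png",(200,200,320,320),5)
E
```

```text
time: 5.28
tcp_pos: [0.4526, 0.115, 0.2712]
eef_rot: [[1.0, -0.0, -0.002], [-0.0, -1.0, -0.001], [-0.002, 0.001, -1.0]]
wrist_force: [-0.2, 0.0, 0.5]
grip_width: 0.0855
row [0.01, -0.0, 0.02] [0.01, 0.02, -0.0] from [0.4526 0.115  0.2712] g 0.0855 t 5.2833
```

View pics/w3.png

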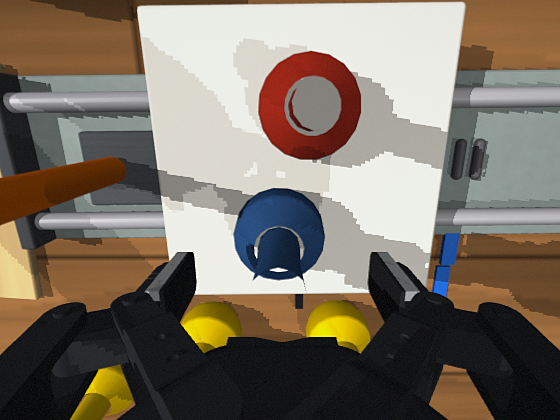

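View pics/s3.png

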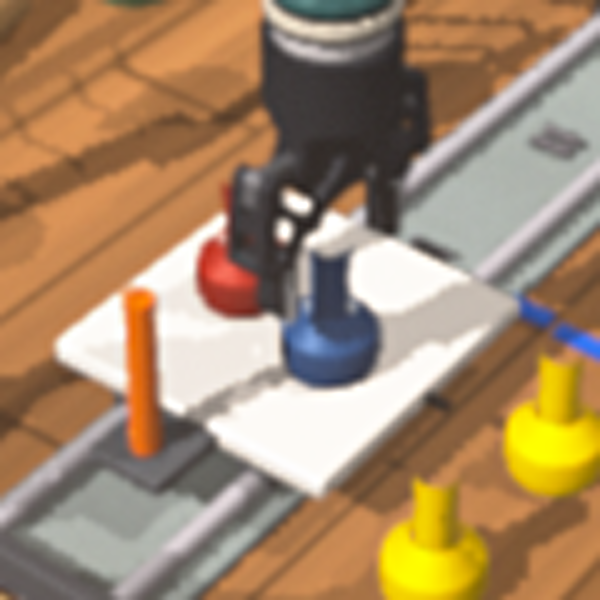

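```bash
python3 -m pendant '[0,0,0,0,0,0,1, 0,0,0,0,0,0,1, 0,0,0,0,0,0,1, 0,0,0,0,0,0,1, 0,0,0,0,0,0,1, 0,0,0,0,0,0,1, 0,0,0,0,0,0,1, 0,0,0,0,0,0,1, 0,0,0,0,0,0,1, 0,0,0,0,0,0,1, 0,0,0,0,0,0,1, 0,0,0,0,0,0,1]'
python3 - <<'E'
from h import *
save(env.read_camera("wrist"),"w4.png");save(env.read_camera("side"),"s4.png",(200,200,320,320),5)
E
```

```text
time: 6.38
tcp_pos: [0.4529, 0.1151, 0.272]
eef_rot: [[1.0, -0.0, 0.001], [-0.0, -1.0, 0.0], [0.001, -0.0, -1.0]]
wrist_force: [-0.6, 0.1, 5.7]
grip_width: 0.022
```

View pics/s4.png

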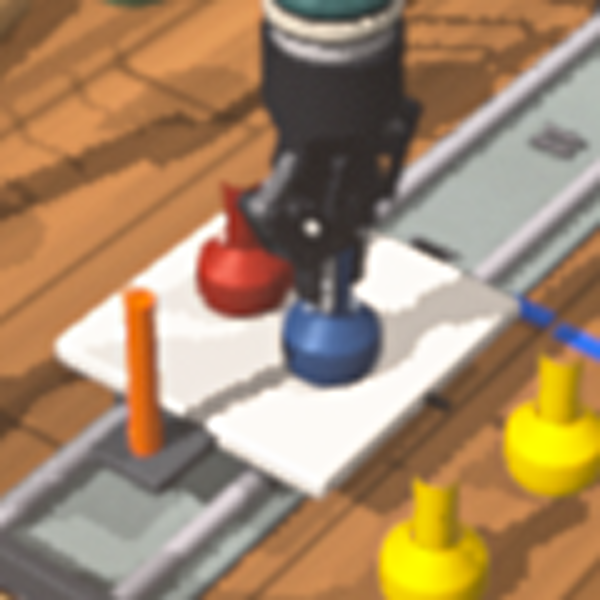

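```bash
python3 -m pendant '[0,0,-2,0,0,0,1, 0,0,-5,0,0,0,1, 0,0,-9,0,0,0,1, 0,0,-12,0,0,0,1, 0,0,-12.5,0,0,0,1, 0,-3,-12.5,0,0,0,1, -1,-7,-12.5,0,0,0,1, -2,-11,-12.5,0,0,0,1, -2.4,-15,-12.5,0,0,0,1, -2.4,-19,-12.5,0,0,0,1, -2.4,-23,-12.5,0,0,0,1, -2.4,-26,-12.5,0,0,0,1, -2.4,-28,-12.5,0,0,0,1, -2.4,-29,-12.5,0,0,0,1, -2.4,-29,-12.5,0,0,0,1, -2.4,-29,-12.5,0,0,0,1]'
python3 - <<'E'
from h import *
row([.429,.4055,.2305],RY)
w=env.read_camera("wrist");save(w,"w5.png");save(env.read_camera("side"),"s5.png")
E
```

```text
time: 7.82
tcp_pos: [0.4286, 0.4036, 0.3952]
eef_rot: [[1.0, -0.001, -0.002], [-0.001, -1.0, -0.004], [-0.002, 0.004, -1.0]]
wrist_force: [0.4, -0.2, -2.7]
grip_width: 0.0217
row [0.08, -0.25, 16.47] [0.03, 0.02, -0.0] from [0.4286 0.4036 0.3952] g 0.0217 t 7.8167
```

View pics/s5.png

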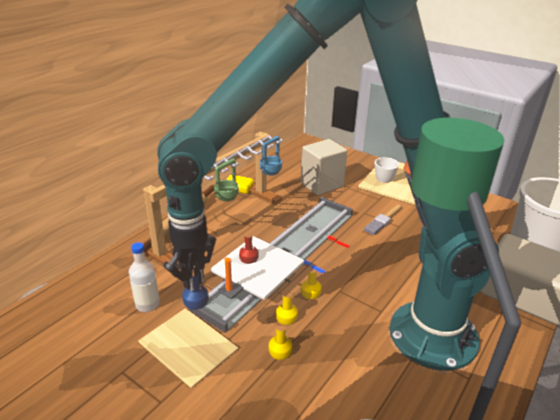

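View pics/w5.png

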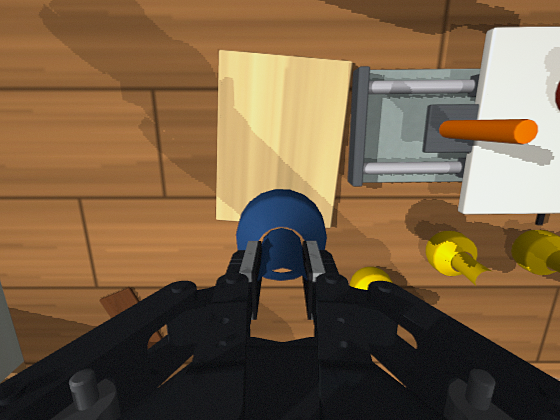

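```bash
python3 - <<'E'
from h import *
w=env.read_camera("wrist")
for uv in((219,49),(354,62),(216,219),(333,227)): print(onz(w,uv,.008).round(4))
row([.429,.4055,.2305],RY)
E
```

```text
[0.5763 0.4689 0.008 ]
[0.5628 0.3186 0.008 ]
[0.3782 0.485  0.008 ]
[0.3666 0.3333 0.008 ]
row [-0.02, -0.36, 16.56] [0.03, 0.01, -0.03] from [0.4293 0.4024 0.3961] g 0.0214 t 7.9667
```

```bash
python3 -m pendant '[0,0,3,0,0,0,1, 0,0,6,0,0,0,1, 0,0,9,0,0,0,1, 0,0,12,0,0,0,1, 0,0,14.5,0,0,0,1, 0,0,15.5,0,0,0,1, 0,0,16,0,0,0,1, 0,0,16.3,0,0,0,1, 0,0,16.3,0,0,0,1, 0,0,16.3,0,0,0,1]'
python3 - <<'E'
from h import *
row([.429,.4055,.2305],RY)
save(env.read_camera("side"),"s6.png",(120,240,270,390),4)
E
```

```text
time: 8.8
tcp_pos: [0.4294, 0.4052, 0.2351]
eef_rot: [[1.0, -0.001, 0.002], [-0.001, -1.0, 0.002], [0.002, -0.002, -1.0]]
wrist_force: [-0.4, -0.8, -2.6]
grip_width: 0.0217
row [-0.04, -0.03, 0.46] [-0.02, -0.02, -0.01] from [0.4294 0.4052 0.2351] g 0.0217 t 8.8
```

View pics/s6.png

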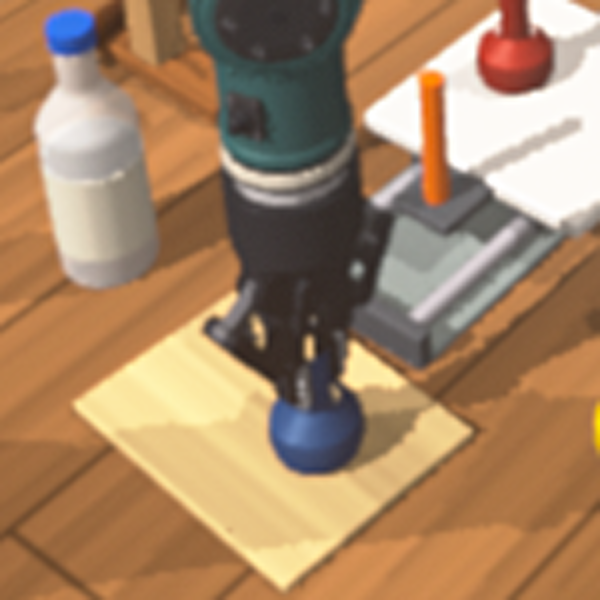

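Over the board; lower the last 4–5 mm, watching force.

```bash
python3 -m pendant '[0,0,0.2,0,0,0,1, 0,0,0.35,0,0,0,1, 0,0,0.45,0,0,0,1, 0,0,0.45,0,0,0,1, 0,0,0.45,0,0,0,1]'
```

```text
time: 9.27
tcp_pos: [0.429, 0.4053, 0.23]
eef_rot: [[1.0, -0.0, 0.001], [-0.0, -1.0, 0.001], [0.001, -0.001, -1.0]]
wrist_force: [-0.3, -0.5, 3.9]
grip_width: 0.0216
```

Contact (3.9 N). Release and retreat.

```bash
python3 -m pendant '[0,0,0,0,0,0,0.3, 0,0,0,0,0,0,0, 0,0,0,0,0,0,-0.5, 0,0,0,0,0,0,-0.5, 0,0,0,0,0,0,-0.5, 0,0,0,0,0,0,-0.5, 0,0,-3,0,0,0,-0.5, 0,0,-6,0,0,0,-0.5, 0,0,-9,0,0,0,-0.5, 0,0,-13,0,0,0,-1, 0,0,-17,0,0,0,-1, 0,0,-17,0,0,0,-1]'
python3 - <<'E'
from h import *
row([.529,.099,.36],RY)
save(env.read_camera("side"),"s7.png",(120,210,320,390),4)
E
```

```text
time: 10.27
tcp_pos: [0.4307, 0.4068, 0.4072]
eef_rot: [[1.0, -0.001, 0.01], [-0.001, -1.0, 0.011], [0.01, -0.011, -1.0]]
wrist_force: [1.3, 0.4, -0.2]
grip_width: 0.0852
row [9.8, 30.82, 4.48] [-0.11, -0.1, -0.01] from [0.4307 0.4068 0.4072] g 0.0852 t 10.2667
```

View pics/s7.png

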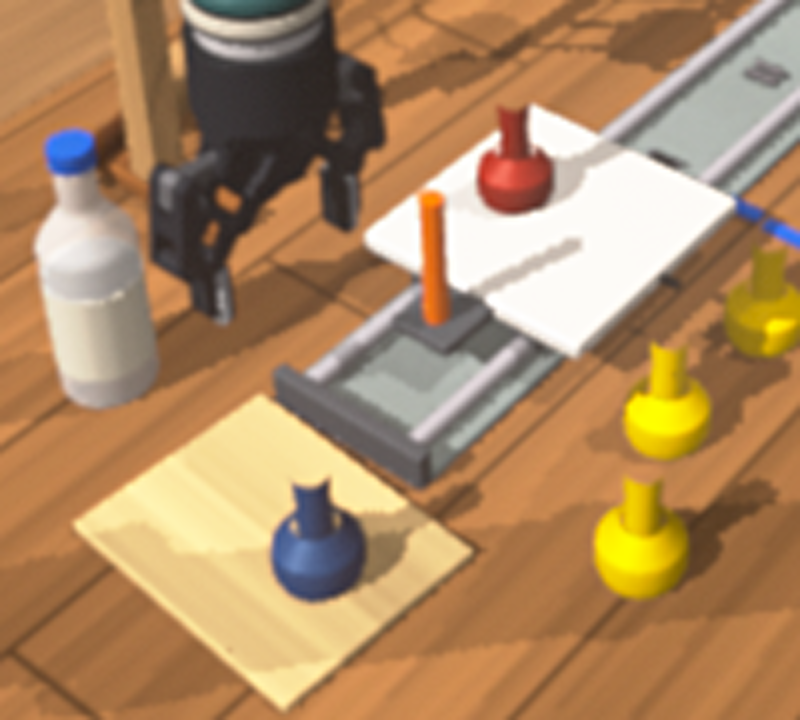

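```bash
python3 -m pendant '[3,9,0,0,0,0,-1, 6,18,0,0,0,0,-1, 9.6,26,1,0,0,0,-1, 9.6,30.6,3,0,0,0,-1, 9.6,30.6,4.6,0,0,0,-1, 9.6,30.6,4.6,0,0,0,-1, 9.6,30.6,4.6,0,0,0,-1, 9.6,30.6,4.6,0,0,0,-1, 9.6,30.6,4.6,0,0,0,-1, 9.6,30.6,4.6,0,0,0,-1, 9.6,30.6,4.6,0,0,0,-1]'
python3 - <<'E'
from h import *
row([.529,.099,.271],RY)
p=env.read_camera("wrist");save(p,"w8.png")
s=env.read_camera("side")
for c in(p,s):
  for r in env.regions_of("vase1",c)[:6]:
    m=r["region"];ys,xs=np.nonzero(m);print(r["confidence"],np.round(r["at"],1),xs.min(),xs.max(),ys.min(),ys.max(),c["pixels"][m].mean(0).astype(int))
print(proj(p,[.529,.099,.07]))
E
```

```text
time: 11.23
tcp_pos: [0.5242, 0.0992, 0.3523]
eef_rot: [[1.0, -0.0, -0.002], [-0.0, -1.0, 0.0], [-0.002, -0.0, -1.0]]
wrist_force: [-0.1, 0.7, 0.6]
grip_width: 0.0854
row [0.49, 0.02, 8.13] [-0.0, 0.02, -0.0] from [0.5242 0.0992 0.3523] g 0.0854 t 11.2333
0.97 [121.3 404.4] 107 134 371 416 [134 113   1]
0.86 [281.1 192.1] 249 312 164 228 [121  38  28]
0.71 [ 18.9 269.7] 0 46 246 298 [25 42 66]
0.71 [307.2 328.5] 286 331 312 340 [178 152   2]
0.64 [214.2 333.2] 193 239 313 352 [177 151   0]
0.96 [313.9 286.9] 301 321 272 298 [224 194   6]
0.87 [199.3 347.4] 188 211 331 359 [ 80  87 115]
0.73 [278.4 350.2] 271 290 330 358 [221 191   2]
0.64 [256.1 268.5] 212 303 237 298 [230 218 209]
0.63 [284.6 312. ] 276 297 296 324 [215 183   9]
0.55 [249.1 250.7] 239 258 237 263 [166  82  69]
[280.8325959  196.66000466]
```

View pics/w8.png

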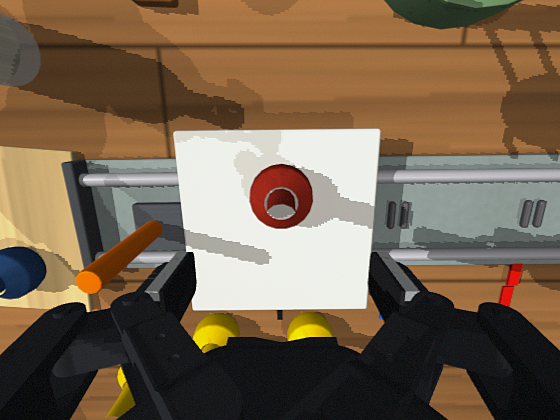

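```bash
python3 -m pendant '[0.45,0,2,0,0,0,-1, 0.45,0,5,0,0,0,-1, 0.45,0,7,0,0,0,-1, 0.45,0,8,0,0,0,-1, 0.45,0,8,0,0,0,-1, 0.45,0,8,0,0,0,-1, 0.45,0,8,0,0,0,1, 0.45,0,8,0,0,0,1, 0.45,0,8,0,0,0,1, 0.45,0,8,0,0,0,1, 0.45,0,8,0,0,0,1, 0.45,0,8,0,0,0,1, 0.45,0,8,0,0,0,1, 0.45,0,8,0,0,0,1, 0.45,0,8,0,0,0,1, 0.45,0,8,0,0,0,1, 0.45,0,8,0,0,0,1, 0.45,0,8,0,0,0,1]'
python3 - <<'E'
from h import *
row([.510,.400,.395],RY)
save(env.read_camera("side"),"s9.png",(180,180,320,320),4)
E
```

```text
time: 12.93
tcp_pos: [0.5295, 0.099, 0.2738]
eef_rot: [[1.0, -0.0, 0.001], [-0.0, -1.0, 0.0], [0.001, -0.0, -1.0]]
wrist_force: [-1.0, 2.2, 6.5]
grip_width: 0.0215
row [-1.95, -30.1, -12.12] [-0.0, -0.01, -0.0] from [0.5295 0.099  0.2738] g 0.0215 t 12.9333
```

View pics/s9.png

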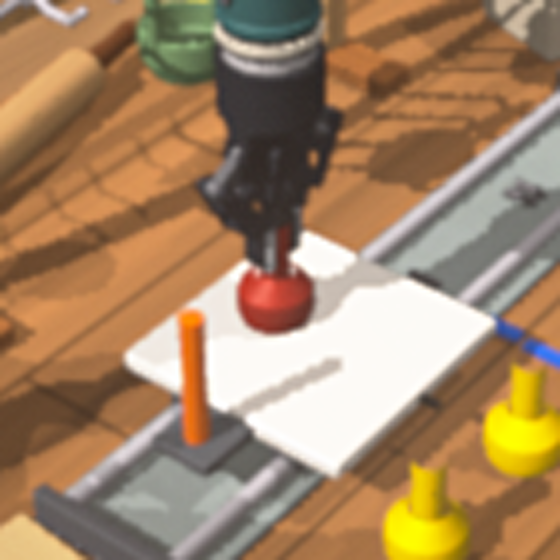

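```bash
python3 - <<'E'
from h import *
s=env.read_camera("side")
print(onz(s,(145.5,305),.0).round(3),onz(s,(137.5,245),.2).round(3))
t=cv2.imread("pics/top0.png");T=env.read_camera("top")
print(onz(T,(129,145),.2).round(3))
E
python3 -m pendant '[0,0,-2,0,0,0,1, 0,0,-5,0,0,0,1, 0,0,-9,0,0,0,1, 0,0,-12,0,0,0,1, 0,0,-12.3,0,0,0,1, 0,-3,-12.3,0,0,0,1, -1,-7,-12.3,0,0,0,1, -1.9,-11,-12.3,0,0,0,1, -1.9,-15,-12.3,0,0,0,1, -1.9,-19,-12.3,0,0,0,1, -1.9,-22,-12.3,0,0,0,1, -1.9,-24,-12.3,0,0,0,1, -1.9,-25,-12.3,0,0,0,1, -1.9,-25,-12.3,0,0,0,1, -1.9,-25,-12.3,0,0,0,1]'
```

```text
[ 0.66   0.376 -0.   ] [0.66  0.368 0.2  ]
[0.658 0.367 0.2  ]
time: 14.33
tcp_pos: [0.5101, 0.3478, 0.395]
eef_rot: [[1.0, -0.001, -0.002], [-0.001, -1.0, -0.003], [-0.002, 0.003, -1.0]]
wrist_force: [0.3, -1.4, -1.6]
grip_width: 0.0213
```

```bash
python3 -m pendant '[0,-3,0,0,0,0,1, 0,-5.2,0,0,0,0,1, 0,-5.2,0,0,0,0,1, 0,-5.2,3,0,0,0,1, 0,-5.2,6,0,0,0,1, 0,-5.2,9,0,0,0,1, 0,-5.2,12,0,0,0,1, 0,-5.2,14.5,0,0,0,1, 0,-5.2,15.5,0,0,0,1, 0,-5.2,16,0,0,0,1, 0,-5.2,16.2,0,0,0,1, 0,-5.2,16.2,0,0,0,1, 0,-5.2,16.2,0,0,0,1]'
python3 - <<'E'
from h import *
row([.510,.400,.231],RY)
save(env.read_camera("side"),"s10.png",(120,240,270,390),4)
E
```

```text
time: 15.42
tcp_pos: [0.5111, 0.401, 0.2358]
eef_rot: [[1.0, -0.001, 0.002], [-0.001, -1.0, 0.002], [0.002, -0.002, -1.0]]
wrist_force: [0.1, 0.1, -1.3]
grip_width: 0.0218
row [-0.11, 0.1, 0.48] [-0.02, -0.02, -0.01] from [0.5111 0.401  0.2358] g 0.0218 t 15.4167
```

View pics/s10.png

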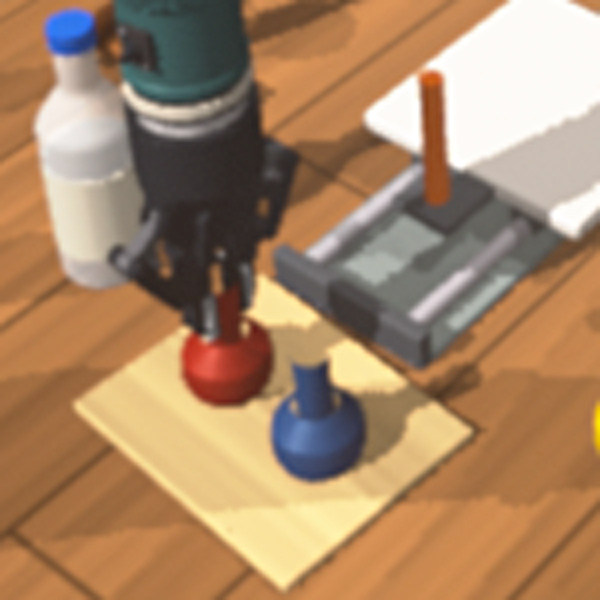

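```bash
python3 -m pendant '[0,0,0.2,0,0,0,1, 0,0,0.35,0,0,0,1, 0,0,0.45,0,0,0,1, 0,0,0.45,0,0,0,1, 0,0,0.45,0,0,0,1]'
```

```text
time: 15.88
tcp_pos: [0.5107, 0.4015, 0.2318]
eef_rot: [[1.0, -0.0, 0.002], [-0.0, -1.0, 0.001], [0.002, -0.001, -1.0]]
wrist_force: [-2.0, -0.3, 8.5]
grip_width: 0.0217
```

Contact (8.5 N). Release and retreat.

```bash
python3 -m pendant '[0,0,0,0,0,0,0.3, 0,0,0,0,0,0,0, 0,0,0,0,0,0,-0.5, 0,0,0,0,0,0,-0.5, 0,0,0,0,0,0,-0.5, 0,0,0,0,0,0,-0.5, 0,0,-3,0,0,0,-0.5, 0,0,-6,0,0,0,-0.5, 0,0,-9,0,0,0,-0.5, 0,0,-13,0,0,0,-1, 0,0,-17,0,0,0,-1, 0,0,-17,0,0,0,-1]'
python3 - <<'E'
from h import *
row([.490,.2265,.30],RY)
s=env.read_camera("side")
save(s,"s11.png",(120,210,320,390),4)
w=env.read_camera("wrist");save(w,"w11.png")
E
```

```text
time: 16.88
tcp_pos: [0.5125, 0.4026, 0.4085]
eef_rot: [[1.0, -0.001, 0.012], [-0.001, -1.0, 0.01], [0.012, -0.01, -1.0]]
wrist_force: [1.1, 1.2, 1.1]
grip_width: 0.0852
row [-2.37, 17.73, 10.64] [-0.1, -0.11, -0.01] from [0.5125 0.4026 0.4085] g 0.0852 t 16.8833
```

View pics/s11.png

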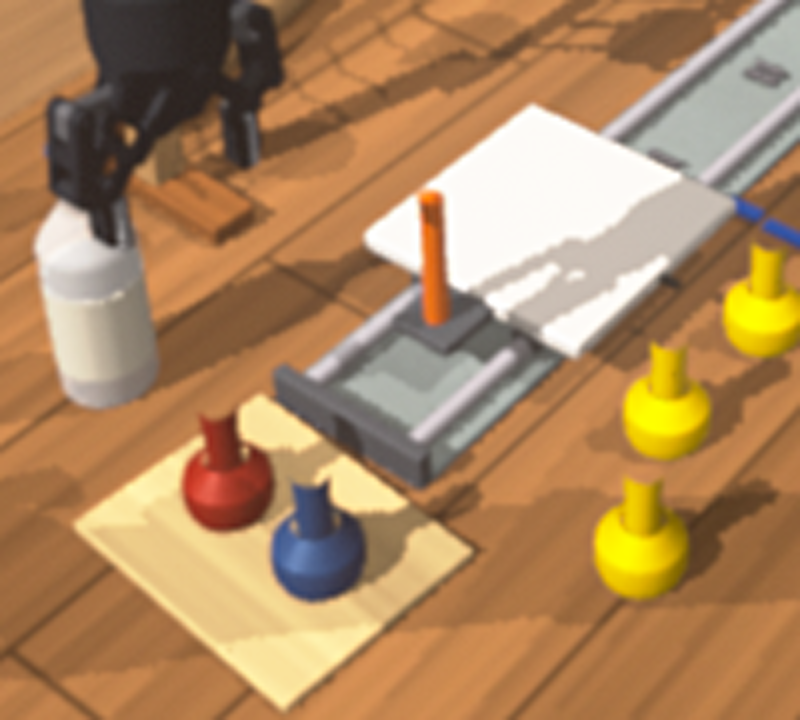

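View pics/w11.png

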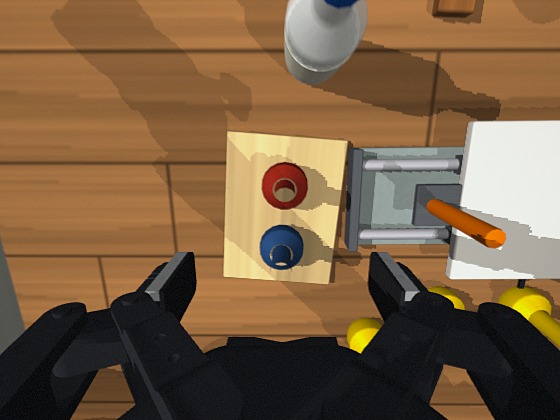

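```bash
python3 - <<'E'
from h import *
w=env.read_camera("wrist");s=env.read_camera("side")
print(onz(w,(495,238),.15).round(4), onz(s,(228,259),.15).round(4),tri([(w,(495,238)),(s,(228,259))]))
row([.490,.2265,.36],RY)
E
python3 -m pendant '[-1,6,0,0,0,0,-1, -2.2,12,2,0,0,0,-1, -2.2,17,4,0,0,0,-1, -2.2,17.4,5,0,0,0,-1, -2.2,17.4,5,0,0,0,-1, -2.2,17.4,5,0,0,0,-1, -2.2,17.4,5,0,0,0,-1]'
python3 - <<'E'
from h import *
row([.490,.2265,.28],RY)
w=env.read_camera("wrist");save(w,"w12.png")
E
```

```text
[0.4899 0.2273 0.15  ] [0.4882 0.2271 0.15  ] (array([0.48931154, 0.22607559, 0.14862677]), array([0.0001358, 0.0001358]))
row [-1.97, 17.39, 3.9] [0.01, 0.01, -0.0] from [0.5098 0.4005 0.3987] g 0.085 t 17.0833
time: 17.67
tcp_pos: [0.4876, 0.2254, 0.3477]
eef_rot: [[1.0, -0.003, -0.004], [-0.003, -1.0, -0.002], [-0.004, 0.002, -1.0]]
wrist_force: [0.2, 0.9, -0.4]
grip_width: 0.0851
row [0.27, -0.12, 6.77] [0.02, 0.04, -0.03] from [0.4876 0.2254 0.3477] g 0.0851 t 17.6667
```

View pics/w12.png

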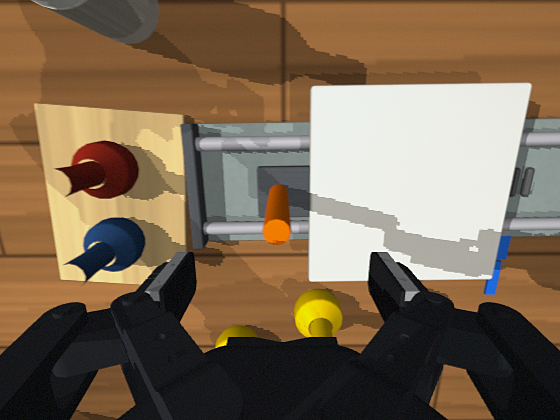

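```bash
python3 -m pendant '[0.2,-0.1,2,0,0,0,-1, 0.2,-0.1,5,0,0,0,-1, 0.2,-0.1,6.7,0,0,0,-1, 0.2,-0.1,6.7,0,0,0,-1, 0.2,-0.1,6.7,0,0,0,1, 0.2,-0.1,6.7,0,0,0,1, 0.2,-0.1,6.7,0,0,0,1, 0.2,-0.1,6.7,0,0,0,1, 0.2,-0.1,6.7,0,0,0,1, 0.2,-0.1,6.7,0,0,0,1, 0.2,-0.1,6.7,0,0,0,1, 0.2,-0.1,6.7,0,0,0,1, 0.2,-0.1,6.7,0,0,0,1, 0.2,-0.1,6.7,0,0,0,1, 0.2,-0.1,6.7,0,0,0,1, 0.2,-0.1,6.7,0,0,0,1]'
python3 - <<'E'
from h import *
row([.490,.092,.28],RY)
E
```

```text
time: 19.05
tcp_pos: [0.4905, 0.228, 0.2838]
eef_rot: [[1.0, -0.0, 0.001], [-0.0, -1.0, 0.001], [0.001, -0.001, -1.0]]
wrist_force: [-0.9, -0.2, 5.7]
grip_width: 0.0166
row [-0.05, 13.6, 0.37] [-0.01, -0.01, -0.0] from [0.4905 0.228  0.2838] g 0.0166 t 19.05
```

```bash
python3 -m pendant '[0,1,0,0,0,0,1, 0,2,0,0,0,0,1, 0,3,0,0,0,0,1, 0,4,0,0,0,0,1, 0,5,0,0,0,0,1, 0,6,0,0,0,0,1, 0,7,0,0,0,0,1, 0,8,0,0,0,0,1, 0,9,0,0,0,0,1, 0.05,10,0,0,0,0,1, 0.05,11,0,0,0,0,1, 0.1,11.8,0,0,0,0,1, 0.1,12.4,0,0,0,0,1, 0.1,12.8,0,0,0,0,1, 0.1,13.1,0,0,0,0,1, 0.1,13.4,0,0,0,0,1, 0.1,13.5,0,0,0,0,1, 0.1,13.5,0,0,0,0,1]'
python3 - <<'E'
from h import *
row([.490,.092,.28],RY)
t=env.read_camera("top");save(t,"t13.png",(150,170,350,280),4)
s=env.read_camera("side");save(s,"s13.png",(180,180,360,340),4)
E
```

```text
time: 20.55
tcp_pos: [0.4918, 0.0929, 0.2837]
eef_rot: [[1.0, -0.0, 0.002], [-0.0, -1.0, 0.001], [0.002, -0.001, -1.0]]
wrist_force: [-0.5, 1.9, 7.1]
grip_width: 0.0164
row [-0.18, 0.09, 0.37] [-0.01, -0.02, -0.0] from [0.4918 0.0929 0.2837] g 0.0164 t 20.55
```

View pics/t13.png

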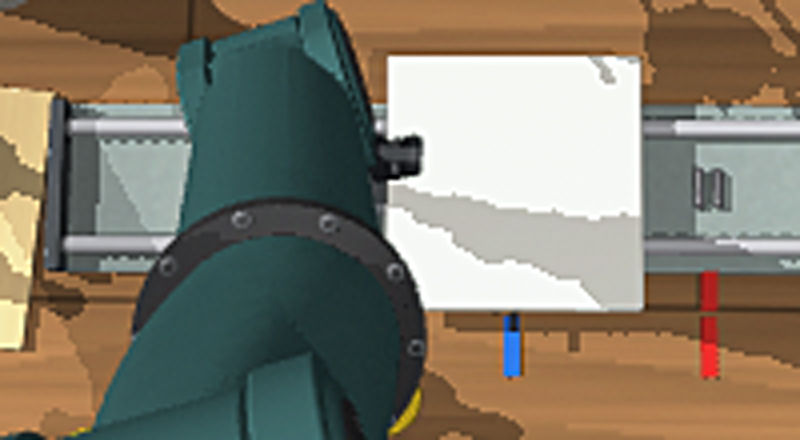

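View pics/s13.png

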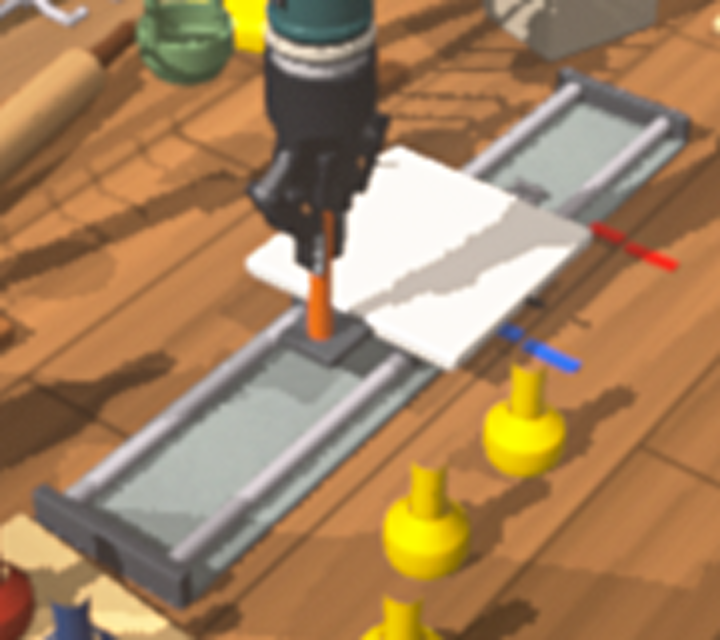

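```bash
python3 -m pendant '[0,0,0,0,0,0,0.6, 0,0,0,0,0,0,0, 0,0,0,0,0,0,-0.5, 0,0,0,0,0,0,-1, 0,0,0,0,0,0,-1, 0,0,0,0,0,0,-1, 0,0,-3,0,0,0,-1, 0,0,-7,0,0,0,-1, 0,0,-11,0,0,0,-1, 0,0,-14,0,0,0,-1, 0,0,-14,0,0,0,-1, 0,0,-14,0,0,0,-1]'
python3 - <<'E'
from h import *
t=env.read_camera("top");save(t,"t14.png",(230,170,330,280),6)
w=env.read_camera("wrist");save(w,"w14.png")
s=env.read_camera("side");save(s,"s14.png",(120,130,360,380),3)
E
```

```text
time: 21.65
tcp_pos: [0.4916, 0.0929, 0.4245]
eef_rot: [[1.0, -0.001, 0.004], [-0.001, -1.0, 0.001], [0.004, -0.001, -1.0]]
wrist_force: [0.5, -0.4, 0.2]
grip_width: 0.0852
```

View pics/t14.png

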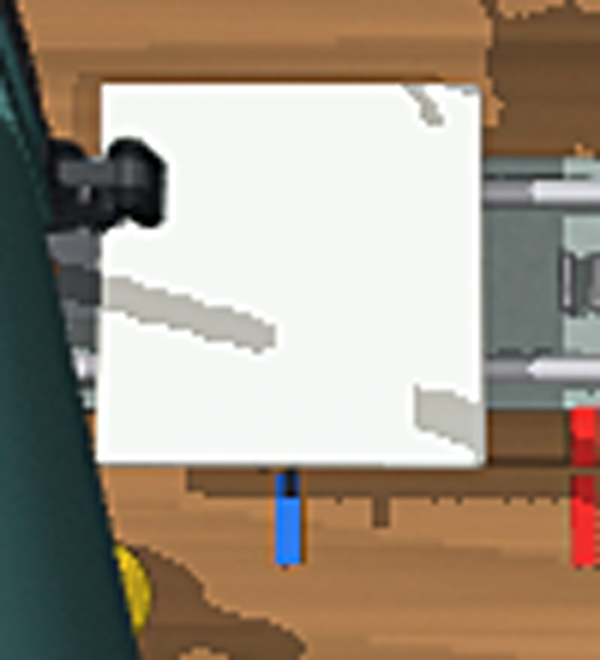

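View pics/w14.png

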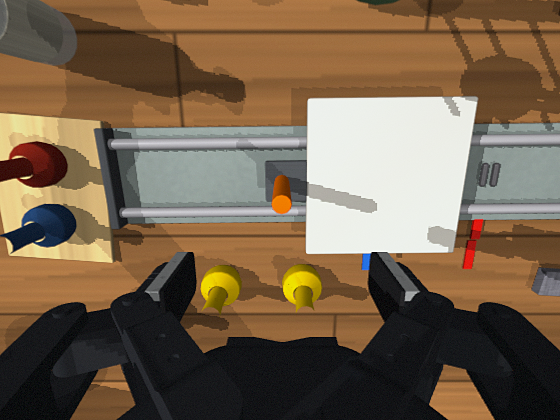

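View pics/s14.png

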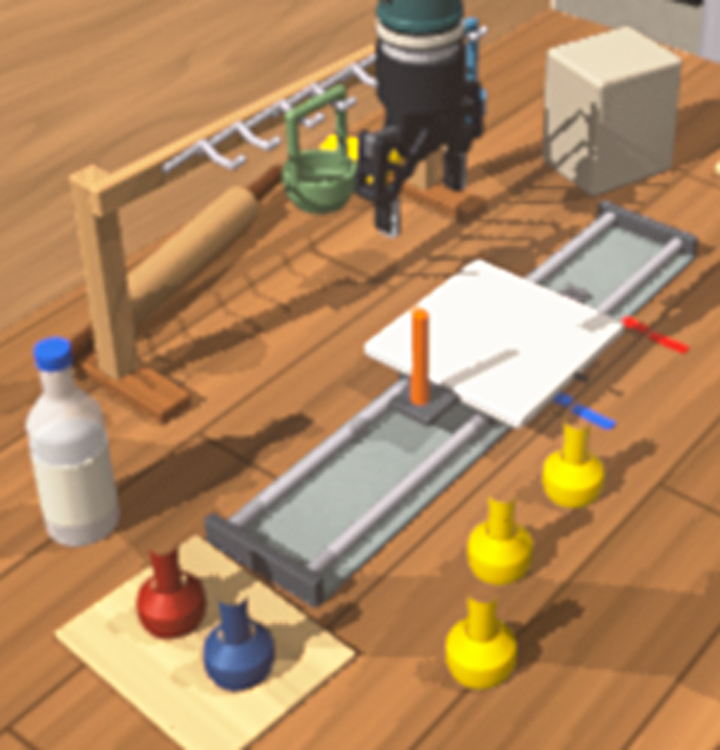

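```bash
python3 - <<'E'
from h import *
p,R,o=tool();print(np.round(o["joint_positions"],1))
for a in(90,-90): 
    Rt=Ro.from_euler('z',-2.9,degrees=True).as_matrix()@Ro.from_euler('z',-a,degrees=True).as_matrix()@RY
    print(a,Rt.round(2).tolist()); row([.664,.034,.52],Rt); row([.55,.034,.52],Rt)
E
```

```text
[ -12.9   16.5   -3.7  119.7    1.5   44.  -107.6]
90 [[-0.05, -1.0, 0.0], [-1.0, 0.05, 0.0], [0.0, 0.0, -1.0]]
row [17.32, 5.87, -9.91] [0.03, 0.02, 15.48] from [0.4905 0.0926 0.4213] g 0.0851 t 21.8
row [5.93, 5.87, -9.88] [0.03, 0.02, 15.48] from [0.4905 0.0926 0.4213] g 0.0851 t 21.8
-90 [[0.05, 1.0, 0.0], [1.0, -0.05, 0.0], [0.0, 0.0, -1.0]]
row [17.32, 5.87, -9.91] [-0.02, 0.03, -14.52] from [0.4905 0.0926 0.4213] g 0.0851 t 21.8
row [5.93, 5.87, -9.88] [-0.02, 0.03, -14.52] from [0.4905 0.0926 0.4213] g 0.0851 t 21.8
```

```bash
python3 -m pendant '[0,0,-3,0,0,-1,-1, 0,0,-6,0,0,-2,-1, 2,1,-9.9,0,0,-3,-1, 5,3,-9.9,0,0,-4,-1, 5.9,5.87,-9.9,0,0,-5.2,-1, 5.9,5.87,-9.9,0,0,-6.4,-1, 5.9,5.87,-9.9,0,0,-7.6,-1, 5.9,5.87,-9.9,0,0,-8.8,-1, 5.9,5.87,-9.9,0,0,-10,-1, 5.9,5.87,-9.9,0,0,-11.2,-1, 5.9,5.87,-9.9,0,0,-12.4,-1, 5.9,5.87,-9.9,0,0,-13.5,-1, 5.9,5.87,-9.9,0,0,-14.52,-1, 5.9,5.87,-9.9,0,0,-14.52,-1, 5.9,5.87,-9.9,0,0,-14.52,-1, 5.9,5.87,-9.9,0,0,-14.52,-1]'
python3 - <<'E'
from h import *
Rt=Ro.from_euler('z',90-2.9,degrees=True).as_matrix()@RY
row([.664,.034,.52],Rt)
w=env.read_camera("wrist");save(w,"w15.png")
s=env.read_camera("side");save(s,"s15.png",(130,100,350,280),3.5)
print(w["T"].round(3))
E
```

```text
time: 23.13
tcp_pos: [0.5501, 0.034, 0.5205]
eef_rot: [[0.053, 0.999, -0.002], [0.999, -0.053, -0.0], [-0.0, -0.002, -1.0]]
wrist_force: [0.5, -0.2, -0.3]
grip_width: 0.0854
row [0.6, 11.37, 0.02] [-0.02, 0.0, -0.02] from [0.5501 0.034  0.5205] g 0.0854 t 23.1333
[[ 0.999 -0.05  -0.017  0.553]
 [-0.053 -0.961 -0.271  0.102]
 [-0.002  0.272 -0.962  0.49 ]
 [ 0.     0.     0.     1.   ]]
```

View pics/w15.png

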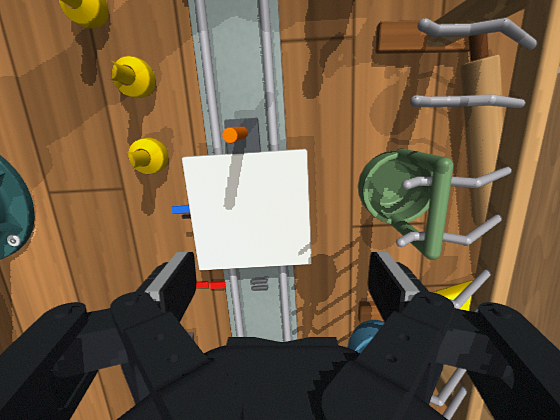

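View pics/s15.png

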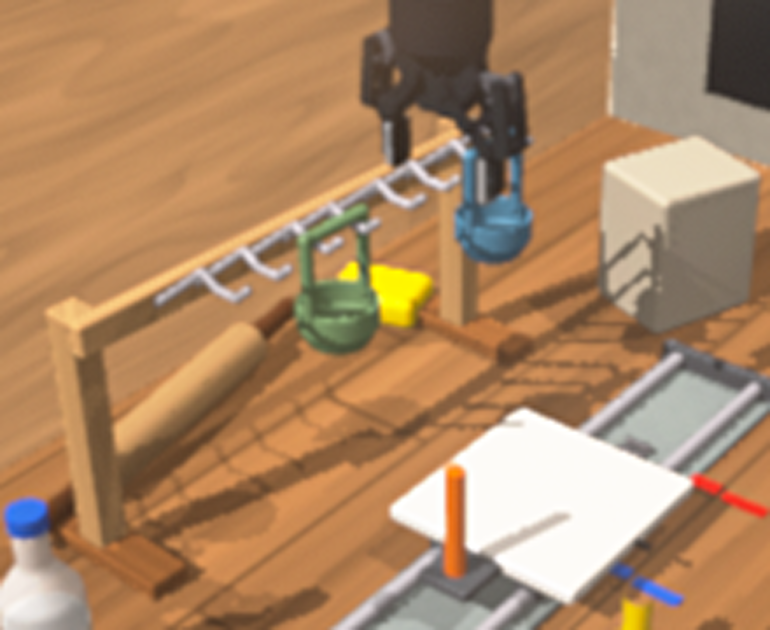

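```bash
python3 - <<'E'
from h import *
w=env.read_camera("wrist")
for uv in((438.5,206),(443,157),(434,252)): print(onz(w,uv,.285).round(4))
s=env.read_camera("side");print(tri([(w,(438.5,206)),(s,(130+335/3.5,100+227/3.5))]))
c=[onz(w,uv,.05) for uv in((184,157),(305.5,150),(310.5,262),(200.5,269))];print(np.round(c,4),np.mean(c,0).round(4))
E
```

```text
[0.6647 0.0376 0.285 ]
[0.6644 0.0733 0.285 ]
[0.6647 0.0008 0.285 ]
(array([0.66309815, 0.03602525, 0.28365944]), array([0.00244482, 0.00244482]))
[[ 0.4033  0.0608  0.05  ]
 [ 0.586   0.0617  0.05  ]
 [ 0.5889 -0.1226  0.05  ]
 [ 0.4042 -0.1261  0.05  ]] [ 0.4956 -0.0315  0.05  ]
```

```bash
python3 - <<'E'
from h import *
Rt=Ro.from_euler('z',90-1.4,degrees=True).as_matrix()@RY
row([.664,.036,.44],Rt)
E
```

```text
row [0.76, 11.36, 8.15] [-0.0, 0.0, -0.26] from [0.5502 0.0343 0.5215] g 0.0856 t 23.3333
```

```bash
python3 -m pendant '[0.3,3,0,0,0,-0.26,-1, 0.5,6,0,0,0,-0.26,-1, 0.76,9,0,0,0,-0.26,-1, 0.76,11.3,0,0,0,-0.26,-1, 0.76,11.36,0,0,0,-0.26,-1, 0.76,11.36,0,0,0,-0.26,-1, 0.76,11.36,1,0,0,-0.26,-1, 0.76,11.36,3,0,0,-0.26,-1, 0.76,11.36,3,0,0,-0.26,-1]'
python3 - <<'E'
from h import *
Rt=Ro.from_euler('z',90-1.4,degrees=True).as_matrix()@RY
row([.664,.036,.44],Rt)
w=env.read_camera("wrist");save(w,"w16.png")
s=env.read_camera("side");save(s,"s16.png",(130,100,350,280),3.5)
E
```

```text
time: 24.08
tcp_pos: [0.6616, 0.0359, 0.4878]
eef_rot: [[0.023, 1.0, -0.008], [1.0, -0.023, -0.001], [-0.001, -0.008, -1.0]]
wrist_force: [-1.4, -0.6, -0.9]
grip_width: 0.0856
row [0.02, 0.28, 4.78] [-0.07, 0.01, 0.02] from [0.6616 0.0359 0.4878] g 0.0856 t 24.0833
```

View pics/w16.png

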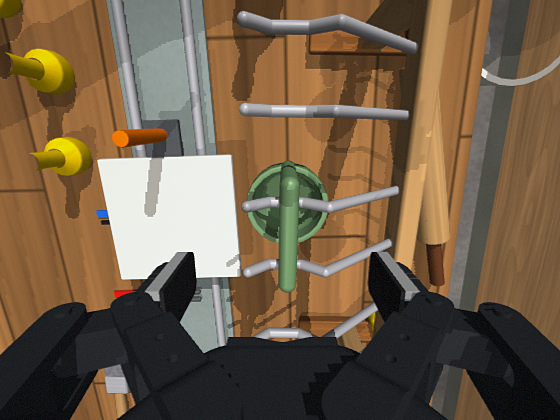

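View pics/s16.png

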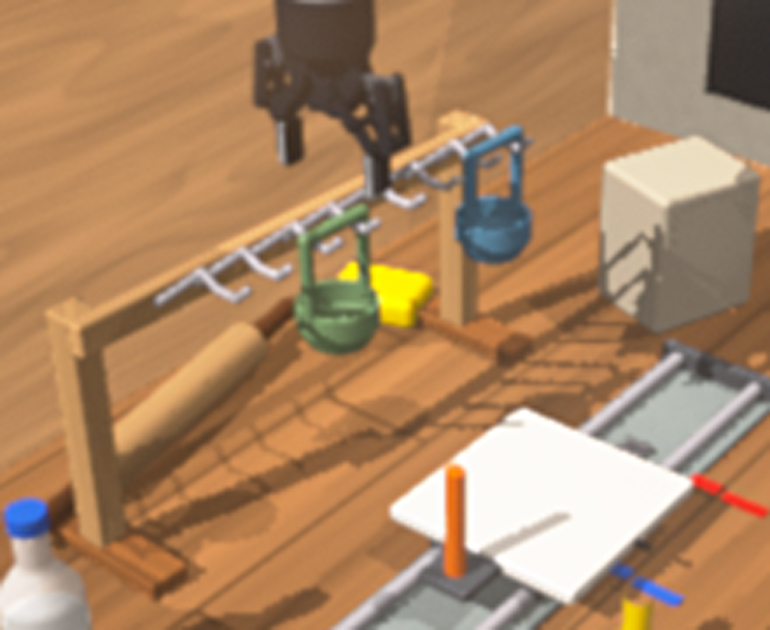

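```bash
python3 - <<'E'
from h import *
w=env.read_camera("wrist")
for uv in((288.5,232),(290,178),(287,290),(289,205),(287,267)): print(onz(w,uv,.285).round(4))
row([.664,.036,.44])
E
```

```text
[0.6659 0.0365 0.285 ]
[0.6674 0.0715 0.285 ]
[ 0.6642 -0.0057  0.285 ]
[0.6665 0.0545 0.285 ]
[0.6645 0.0116 0.285 ]
row [-0.01, 0.07, 5.19] [0.0, 0.0, 0.0] from [0.6633 0.0361 0.4919] g 0.0858 t 24.2333
```

```bash
python3 -m pendant '[-0.15,0.2,2,0,0,0,-1, -0.15,0.2,4,0,0,0,-1, -0.15,0.2,5.2,0,0,0,-1, -0.15,0.2,5.2,0,0,0,-1, -0.15,0.2,5.2,0,0,0,-1]'
python3 - <<'E'
from h import *
w=env.read_camera("wrist");save(w,"w17.png")
s=env.read_camera("side");save(s,"s17.png",(180,80,300,220),4)
E
```

```text
time: 24.65
tcp_pos: [0.6659, 0.0346, 0.4399]
eef_rot: [[0.023, 1.0, -0.0], [1.0, -0.023, 0.0], [-0.0, -0.0, -1.0]]
wrist_force: [-0.4, 0.1, -0.2]
grip_width: 0.0856
```

View pics/s17.png

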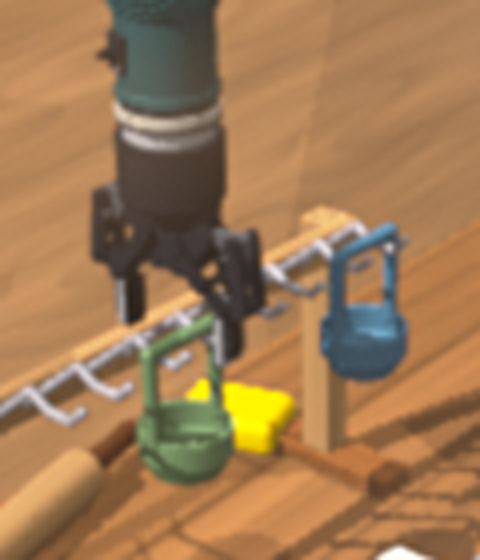

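View pics/w17.png

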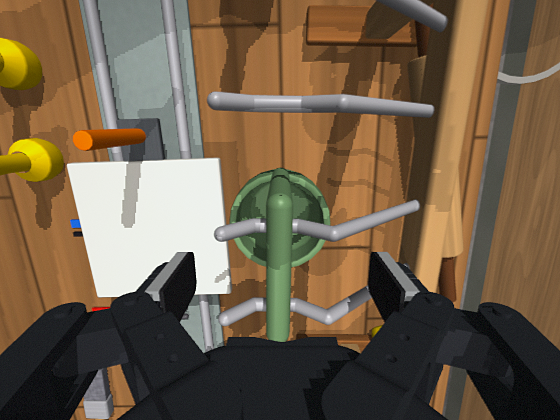

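```bash
python3 - <<'E'
from h import *
w=env.read_camera("wrist")
for uv in((292,225),(292,300),(280,262),(279,196),(278,340)): print(onz(w,uv,.279).round(4))
E
```

```text
[0.6716 0.0556 0.279 ]
[0.6711 0.0146 0.279 ]
[0.6654 0.0363 0.279 ]
[0.6658 0.07   0.279 ]
[ 0.6632 -0.01    0.279 ]
```

```bash
python3 -m pendant '[0,0,0.1,0,0,0,1, 0,0,0.1,0,0,0,1, 0,0,0.1,0,0,0,1, 0,0,0.1,0,0,0,1, 0,0,0.1,0,0,0,1, 0,0,0.1,0,0,0,1, 0,0,0.1,0,0,0,1, 0,0,0.1,0,0,0,1, 0,0,0.1,0,0,0,1, 0,0,0.1,0,0,0,1, 0,0,0.1,0,0,0,1, 0,0,0.1,0,0,0,1, 0,0,0.1,0,0,0,1]'
python3 - <<'E'
from h import *
w=env.read_camera("wrist");save(w,"w18.png")
s=env.read_camera("side");save(s,"s18.png",(180,80,300,220),4)
E
```

```text
time: 25.88
tcp_pos: [0.6661, 0.0344, 0.4389]
eef_rot: [[0.023, 1.0, 0.0], [1.0, -0.023, -0.0], [-0.0, 0.0, -1.0]]
wrist_force: [-0.3, -0.2, 1.7]
grip_width: 0.0101
```

View pics/s18.png

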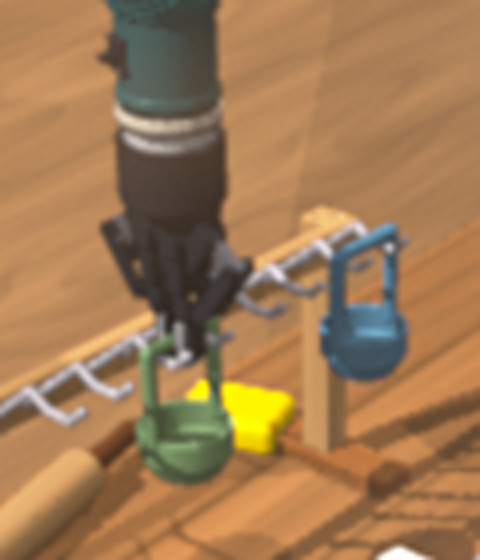

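View pics/w18.png

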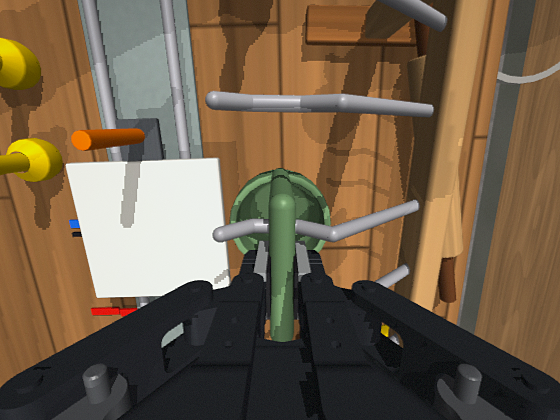

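```bash
python3 -m pendant '[0,0,-0.3,0,0,0,1, 0,0,-0.8,0,0,0,1, 0,0,-1.4,0,0,0,1, 0,0,-2,0,0,0,1, 0,0,-2.6,0,0,0,1, 0,0,-3,0,0,0,1, 0,0,-3,0,0,0,1]'
python3 - <<'E'
from h import *
w=env.read_camera("wrist");save(w,"w19.png")
s=env.read_camera("side");save(s,"s19.png",(180,80,300,220),4)
Rt=Ro.from_euler('z',90,degrees=True).as_matrix()@RY
row([.4945,.013,.44],Rt)
E
```

```text
time: 26.57
tcp_pos: [0.6663, 0.0345, 0.4702]
eef_rot: [[0.023, 1.0, 0.002], [1.0, -0.023, 0.0], [0.0, 0.002, -1.0]]
wrist_force: [1.1, -0.8, -1.6]
grip_width: 0.0098
row [-2.55, -17.1, 2.9] [0.01, -0.0, -0.22] from [0.666  0.0345 0.4691] g 0.0097 t 26.6667
```

View pics/s19.png

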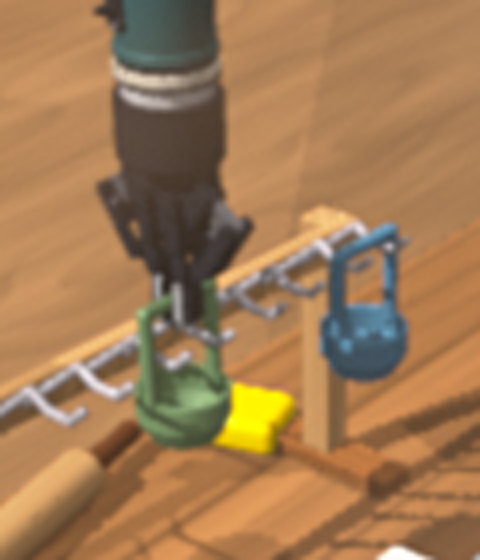

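View pics/w19.png

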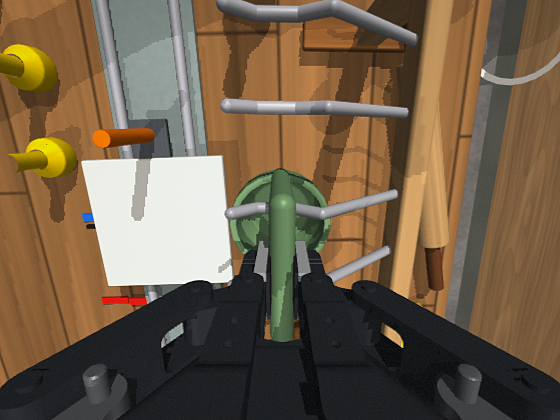

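```bash
python3 -m pendant '[0,-0.5,0,0,0,0,1, 0,-1.5,0,0,0,0,1, 0,-3,0,0,0,0,1, 0,-5,0,0,0,0,1, -0.2,-7,0,0,0,0,1, -0.6,-9,0,0,0,0,1, -1.2,-11,0,0,0,0,1, -1.8,-13,0.5,0,0,0,1, -2.3,-15,1,0,0,0,1, -2.55,-16.3,2,0,0,0,1, -2.55,-16.9,4,0,0,0,1, -2.55,-17.1,6,0,0,0,1, -2.55,-17.1,8,0,0,0,1, -2.55,-17.1,10,0,0,0,1, -2.55,-17.1,11.5,0,0,0,1, -2.55,-17.1,12.5,0,0,0,1, -2.55,-17.1,13,0,0,0,1, -2.55,-17.1,13,0,0,0,1, -2.55,-17.1,13,0,0,0,1]'
python3 - <<'E'
from h import *
w=env.read_camera("wrist");save(w,"w20.png")
s=env.read_camera("side");save(s,"s20.png",(130,100,350,330),3)
row([.4945,.013,.3142])
E
```

```text
time: 28.25
tcp_pos: [0.4945, 0.0131, 0.3391]
eef_rot: [[0.023, 1.0, 0.0], [1.0, -0.023, 0.0], [0.0, 0.0, -1.0]]
wrist_force: [0.5, -0.0, -0.5]
grip_width: 0.0102
row [-0.01, -0.04, 2.54] [0.0, 0.0, 0.0] from [0.4948 0.0131 0.3396] g 0.0096 t 28.35
```

View pics/s20.png

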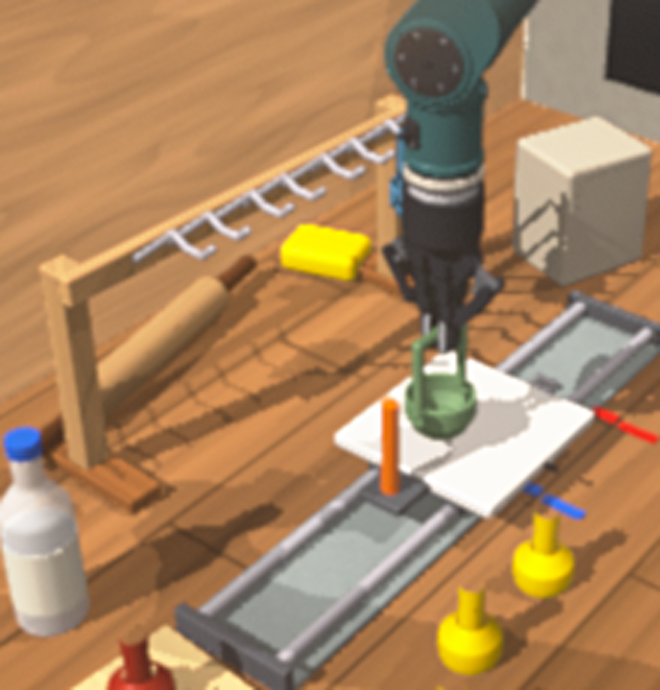

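View pics/w20.png

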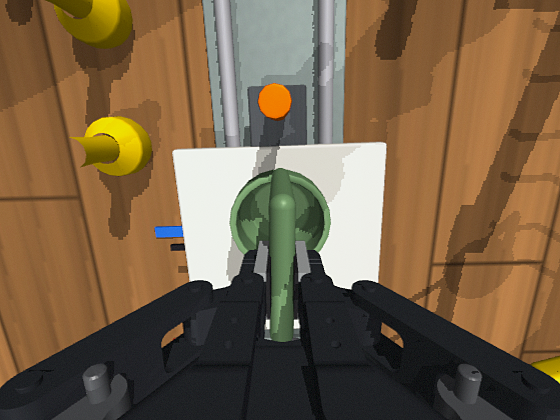

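```bash
python3 -m pendant '[0,0,0.8,0,0,0,1, 0,0,1.5,0,0,0,1, 0,0,2,0,0,0,1, 0,0,2.25,0,0,0,1, 0,0,2.25,0,0,0,1, 0,0,2.25,0,0,0,1]'
python3 -m pendant '[0,0,0.1,0,0,0,1, 0,0,0.2,0,0,0,1, 0,0,0.2,0,0,0,1, 0,0,0.2,0,0,0,1]'
```

```text
time: 28.85
tcp_pos: [0.4944, 0.013, 0.3159]
eef_rot: [[0.023, 1.0, -0.001], [1.0, -0.023, -0.0], [-0.0, -0.001, -1.0]]
wrist_force: [-0.1, -0.3, -1.0]
grip_width: 0.0098
time: 29.18
tcp_pos: [0.4945, 0.013, 0.3144]
eef_rot: [[0.023, 1.0, 0.001], [1.0, -0.023, 0.0], [0.0, 0.001, -1.0]]
wrist_force: [0.7, 0.4, -0.6]
grip_width: 0.0097
```

```bash
python3 -m pendant '[0,0,0.1,0,0,0,1, 0,0,0.15,0,0,0,1, 0,0,0.15,0,0,0,1, 0,0,0.15,0,0,0,1]'
```

```text
time: 29.52
tcp_pos: [0.4946, 0.0132, 0.3142]
eef_rot: [[0.023, 1.0, 0.001], [1.0, -0.023, -0.0], [-0.0, 0.001, -1.0]]
wrist_force: [-3.0, 0.2, 12.5]
grip_width: 0.0101
```

```bash
python3 -m pendant '[0,0,-0.1,0,0,0,1, 0,0,-0.1,0,0,0,0.6, 0,0,-0.1,0,0,0,0, 0,0,-0.1,0,0,0,-0.5, 0,0,-0.1,0,0,0,-0.5, 0,0,-0.1,0,0,0,-0.5, 0,0,-0.1,0,0,0,-0.5, 0,0,-3,0,0,0,-0.5, 0,0,-7,0,0,0,-0.5, 0,0,-11,0,0,0,-0.7, 0,0,-15,0,0,0,-1, 0,0,-19,0,0,0,-1, 0,0,-20,0,0,0,-1, 0,0,-20,0,0,0,-1]'
python3 - <<'E'
from h import *
w=env.read_camera("wrist");save(w,"w21.png")
s=env.read_camera("side");save(s,"s21.png",(130,100,350,330),3)
row([.655,-.1667,.52])
E
```

```text
time: 30.68
tcp_pos: [0.4953, 0.0133, 0.5166]
eef_rot: [[0.024, 1.0, 0.009], [1.0, -0.024, 0.0], [0.0, 0.009, -1.0]]
wrist_force: [-0.2, 0.1, -0.9]
grip_width: 0.0852
row [-17.57, 16.52, -0.79] [0.0, 0.0, 0.0] from [0.494  0.0129 0.5121] g 0.0852 t 30.7833
```

View pics/s21.png

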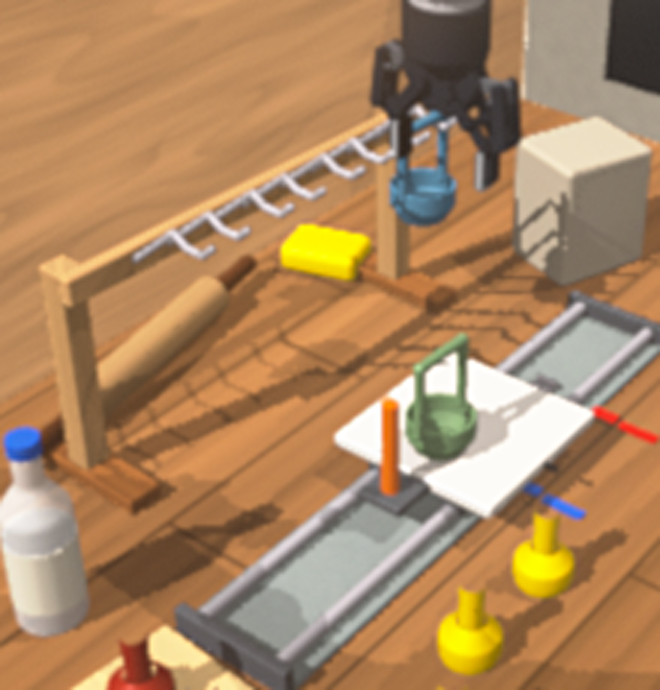

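View pics/w21.png

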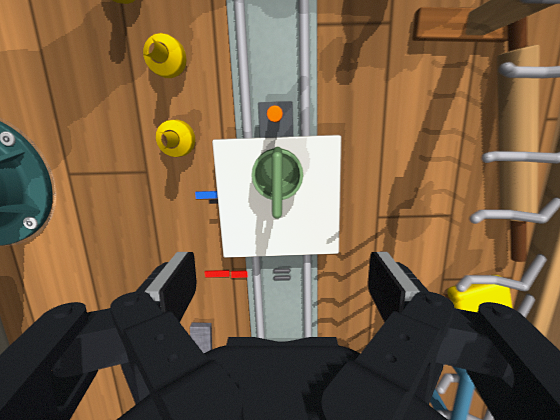

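```bash
python3 -m pendant '[-3,1,-0.8,0,0,0,-1, -7,3,-0.8,0,0,0,-1, -11,5,-0.8,0,0,0,-1, -15,8,-0.8,0,0,0,-1, -17.5,11,-0.8,0,0,0,-1, -17.5,13,-0.8,0,0,0,-1, -17.5,14,-0.8,0,0,0,-1, -17.5,14,-0.8,0,0,0,-1, -17.5,14,-0.8,0,0,0,-1, -17.5,14,-0.8,0,0,0,-1]'
python3 - <<'E'
from h import *
w=env.read_camera("wrist");save(w,"w22.png")
row([.655,-.1667,.52]);print(proj(w,[.655,-.1667,.285]),proj(w,[.655,-.1317,.285]),proj(w,[.655,-.2017,.285]))
E
```

```text
time: 31.62
tcp_pos: [0.6293, -0.1638, 0.5191]
eef_rot: [[0.021, 1.0, -0.004], [1.0, -0.021, 0.001], [0.001, -0.004, -1.0]]
wrist_force: [0.8, 0.0, 0.5]
grip_width: 0.0855
row [-0.23, 2.59, -0.03] [0.0, 0.0, 0.0] from [ 0.6292 -0.1638  0.5198] g 0.0854 t 31.6667
[318.75813534 222.41990732] [319.4194868 175.4804123] [318.15265871 265.39367977]
```

View pics/w22.png

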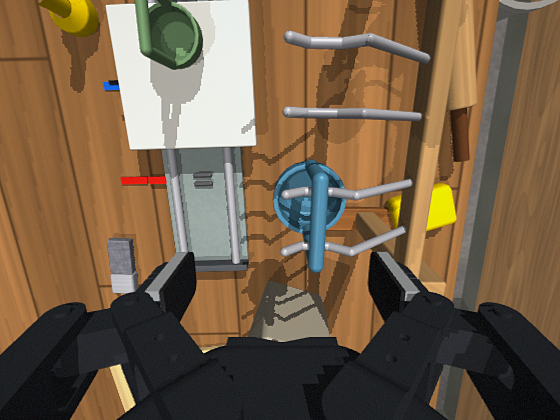

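```bash
python3 - <<'E'
from h import *
w=env.read_camera("wrist")
for uv in((317.5,220),(319,170),(316,268),(318,192),(317,246)): print(onz(w,uv,.285).round(4))
row([.655,-.1655,.44])
E
```

```text
[ 0.6543 -0.1653  0.285 ]
[ 0.6549 -0.1281  0.285 ]
[ 0.6536 -0.2045  0.285 ]
[ 0.6544 -0.144   0.285 ]
[ 0.6542 -0.186   0.285 ]
row [-0.09, 2.6, 8.03] [0.0, 0.0, 0.0] from [ 0.6292 -0.164   0.5204] g 0.0852 t 31.7167
```

```bash
python3 -m pendant '[-0.1,1.5,0,0,0,0,-1, -0.1,2.6,0,0,0,0,-1, -0.1,2.6,0,0,0,0,-1, -0.1,2.6,0,0,0,0,-1, -0.1,2.6,3,0,0,0,-1, -0.1,2.6,6,0,0,0,-1, -0.1,2.6,8.1,0,0,0,-1, -0.1,2.6,8.1,0,0,0,-1, -0.1,2.6,8.1,0,0,0,-1, -0.1,2.6,8.1,0,0,0,-1]'
python3 - <<'E'
from h import *
w=env.read_camera("wrist");save(w,"w23.png")
row([.655,-.1655,.439])
E
```

```text
time: 32.55
tcp_pos: [0.6566, -0.1669, 0.4413]
eef_rot: [[0.023, 1.0, 0.002], [1.0, -0.023, -0.0], [-0.0, 0.002, -1.0]]
wrist_force: [0.6, 0.4, 0.3]
grip_width: 0.0858
row [0.13, -0.19, 0.29] [0.0, 0.0, 0.0] from [ 0.6569 -0.1669  0.4419] g 0.0856 t 32.6
```

View pics/w23.png

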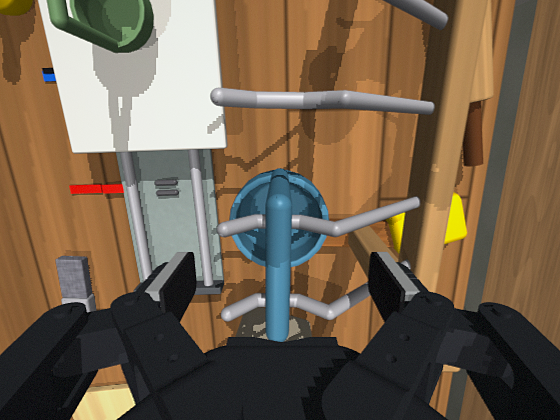

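Same picture as for the green one (bar at col 279, prongs at rows 220/297 either side of the pads). Close.

```bash
python3 -m pendant '[0.1,-0.1,0.2,0,0,0,-1, 0.1,-0.1,0.25,0,0,0,1, 0.1,-0.1,0.25,0,0,0,1, 0.1,-0.1,0.25,0,0,0,1, 0.1,-0.1,0.25,0,0,0,1, 0.1,-0.1,0.25,0,0,0,1, 0.1,-0.1,0.25,0,0,0,1, 0.1,-0.1,0.25,0,0,0,1, 0.1,-0.1,0.25,0,0,0,1, 0.1,-0.1,0.25,0,0,0,1, 0.1,-0.1,0.25,0,0,0,1, 0.1,-0.1,0.25,0,0,0,1, 0.1,-0.1,0.25,0,0,0,1, 0.1,-0.1,0.25,0,0,0,1]'
python3 -m pendant '[0,0,-0.3,0,0,0,1, 0,0,-0.8,0,0,0,1, 0,0,-1.4,0,0,0,1, 0,0,-2,0,0,0,1, 0,0,-2.6,0,0,0,1, 0,0,-3,0,0,0,1, 0,0,-3,0,0,0,1]'
python3 - <<'E'
from h import *
w=env.read_camera("wrist");save(w,"w24.png")
s=env.read_camera("side");save(s,"s24.png",(180,80,340,220),4)
row([.4945,-.079,.34])
E
```

```text
time: 33.77
tcp_pos: [0.6555, -0.1658, 0.4374]
eef_rot: [[0.023, 1.0, 0.001], [1.0, -0.023, -0.0], [-0.0, 0.001, -1.0]]
wrist_force: [0.5, 0.1, 0.5]
grip_width: 0.0102
time: 34.35
tcp_pos: [0.6556, -0.1658, 0.4688]
eef_rot: [[0.023, 1.0, 0.002], [1.0, -0.023, -0.0], [-0.0, 0.002, -1.0]]
wrist_force: [0.1, -0.2, -2.6]
grip_width: 0.01
row [8.3, -16.28, 12.74] [0.0, 0.0, 0.0] from [ 0.6553 -0.1658  0.4675] g 0.0099 t 34.45
```

View pics/s24.png

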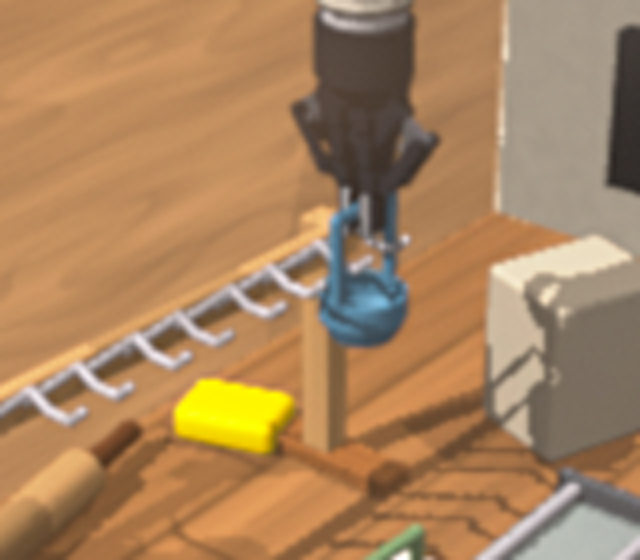

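View pics/w24.png

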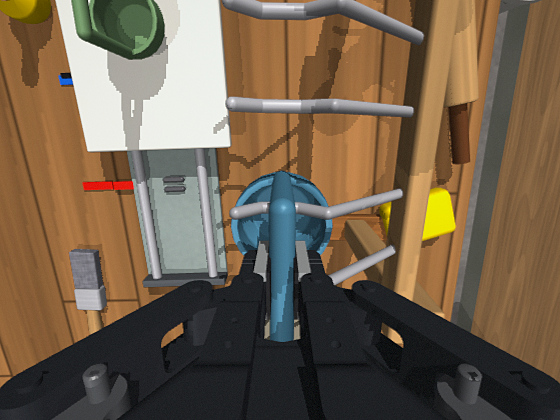

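```bash
python3 -m pendant '[0,-0.5,0,0,0,0,1, 0,-1.5,0,0,0,0,1, 0,-3,0,0,0,0,1, 0,-5,0,0,0,0,1, 0.5,-7,0,0,0,0,1, 1.5,-9,0,0,0,0,1, 3,-11,0,0,0,0,1, 5,-13,0,0,0,0,1, 6.7,-15,0,0,0,0,1, 7.8,-16,0.6,0,0,0,1, 8.3,-16.3,2,0,0,0,1, 8.3,-16.3,4,0,0,0,1, 8.3,-16.3,6,0,0,0,1, 8.3,-16.3,8,0,0,0,1, 8.3,-16.3,10,0,0,0,1, 8.3,-16.3,11.5,0,0,0,1, 8.3,-16.3,12.5,0,0,0,1, 8.3,-16.3,12.7,0,0,0,1, 8.3,-16.3,12.7,0,0,0,1]'
python3 - <<'E'
from h import *
w=env.read_camera("wrist");save(w,"w25.png")
s=env.read_camera("side");save(s,"s25.png",(180,150,340,290),4)
row([.4945,-.079,.3142])
E
```

```text
time: 36.03
tcp_pos: [0.4938, -0.0791, 0.3399]
eef_rot: [[0.023, 1.0, -0.001], [1.0, -0.023, 0.0], [-0.0, -0.001, -1.0]]
wrist_force: [0.7, -0.1, -1.7]
grip_width: 0.0101
row [0.01, -0.01, 2.68] [0.0, 0.0, 0.0] from [ 0.4946 -0.0791  0.341 ] g 0.0103 t 36.1333
```

View pics/s25.png

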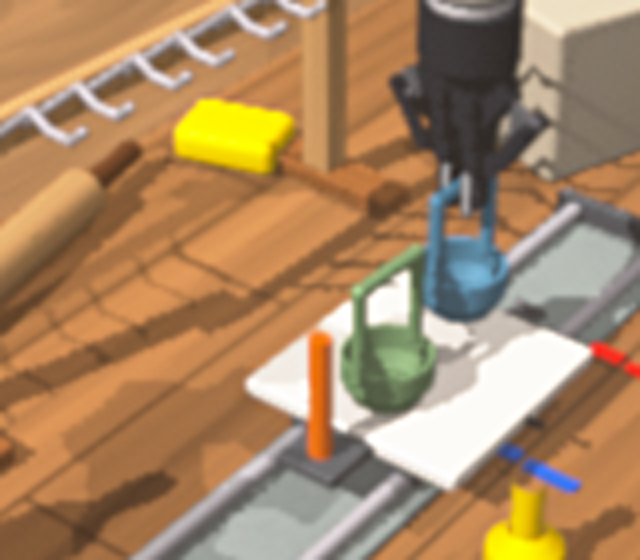

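View pics/w25.png

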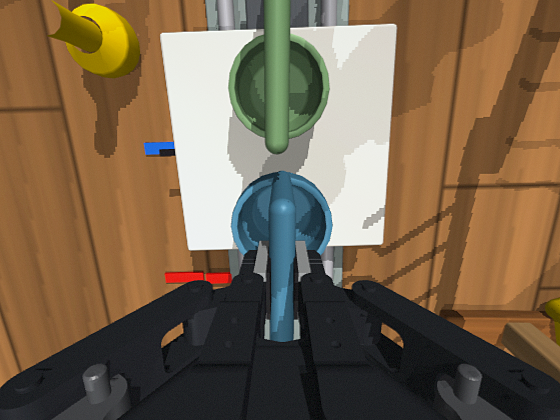

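```bash
python3 -m pendant '[0,0,0.8,0,0,0,1, 0,0,1.6,0,0,0,1, 0,0,2.2,0,0,0,1, 0,0,2.5,0,0,0,1, 0,0,2.6,0,0,0,1, 0,0,2.6,0,0,0,1]'
python3 -m pendant '[0,0,0.1,0,0,0,1, 0,0,0.15,0,0,0,1, 0,0,0.15,0,0,0,1, 0,0,0.15,0,0,0,1]'
```

```text
time: 36.63
tcp_pos: [0.4942, -0.079, 0.3137]
eef_rot: [[0.023, 1.0, -0.001], [1.0, -0.023, 0.0], [0.0, -0.001, -1.0]]
wrist_force: [-0.3, -0.1, -2.6]
grip_width: 0.0101
time: 36.97
tcp_pos: [0.4944, -0.079, 0.3129]
eef_rot: [[0.023, 1.0, 0.0], [1.0, -0.023, -0.0], [-0.0, 0.0, -1.0]]
wrist_force: [0.9, -0.3, -2.0]
grip_width: 0.0103
```

```bash
python3 -m pendant '[0,0,0.08,0,0,0,1, 0,0,0.1,0,0,0,1, 0,0,0.1,0,0,0,1, 0,0,0.1,0,0,0,1]'
```

```text
time: 37.3
tcp_pos: [0.4944, -0.079, 0.3125]
eef_rot: [[0.023, 1.0, 0.001], [1.0, -0.023, -0.0], [-0.0, 0.001, -1.0]]
wrist_force: [-1.8, 0.5, 5.4]
grip_width: 0.0097
```

```bash
python3 -m pendant '[0,0,-0.03,0,0,0,1, 0,0,-0.03,0,0,0,0.6, 0,0,-0.03,0,0,0,0, 0,0,-0.03,0,0,0,-0.5, 0,0,-0.03,0,0,0,-0.5, 0,0,-0.03,0,0,0,-0.5, 0,0,-0.03,0,0,0,-0.5, 0,0,-3,0,0,0,-0.5, 0,0,-7,0,0,0,-0.5, 0,0,-11,0,0,0,-0.7, 0,0,-15,0,0,0,-1, 0,0,-19,0,0,0,-1, 0,0,-20,0,0,0,-1, 0,0,-20,0,0,0,-1]'
python3 - <<'E'
from h import *
w=env.read_camera("wrist");save(w,"w26.png")
s=env.read_camera("side");save(s,"s26.png",(120,130,340,380),3)
t=env.read_camera("top");save(t,"t26.png",(150,80,390,280),3)
row([.4945,.10,.46],RY)
E
```

```text
time: 38.47
tcp_pos: [0.4952, -0.0789, 0.5157]
eef_rot: [[0.024, 1.0, 0.009], [1.0, -0.024, -0.001], [-0.001, 0.009, -1.0]]
wrist_force: [0.3, -0.0, -0.1]
grip_width: 0.0854
row [17.9, -0.31, 5.01] [-0.02, 0.02, 14.78] from [ 0.4935 -0.0791  0.5101] g 0.0854 t 38.6167
```

View pics/s26.png

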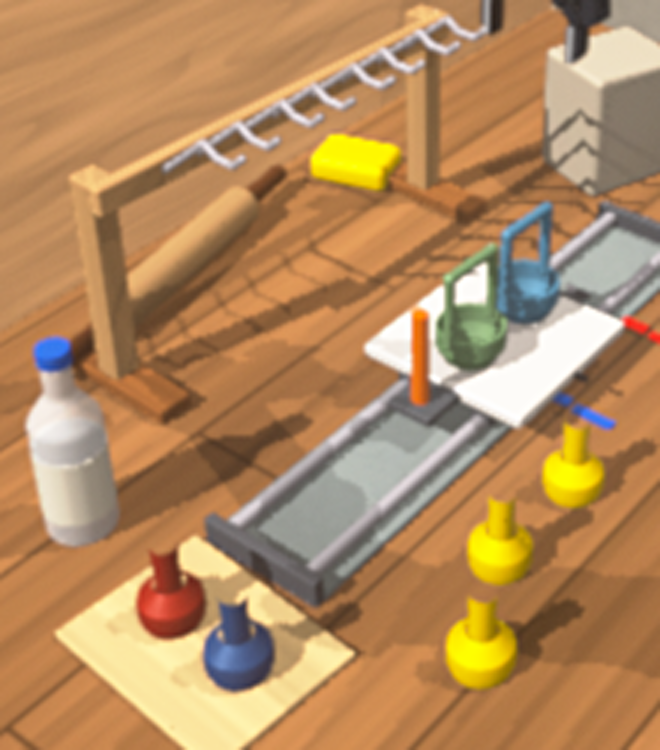

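View pics/t26.png

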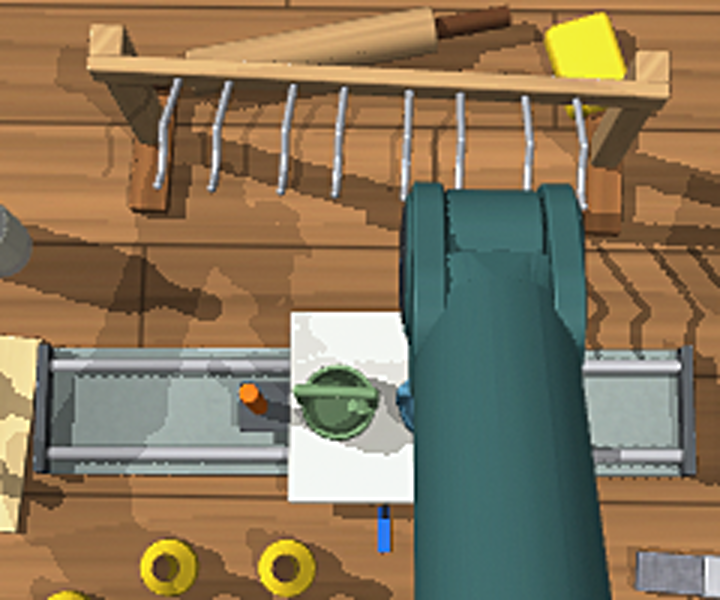

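```bash
python3 -m pendant '[5,0,0,0,0,0,-1, 9,0,0,0,0,0,-1, 13,-0.1,0,0,0,0,-1, 16,-0.2,1,0,0,0,-1, 17.2,-0.2,3,0,0,0,-1, 17.2,-0.2,6,0,0,0,-1, 17.2,-0.2,9,0,0,0,-1, 17.2,-0.2,12,0,0,0,-1, 17.2,-0.2,12,0,0,0,-1, 17.2,-0.2,12,0,0,0,-1]'
python3 - <<'E'
from h import *
w=env.read_camera("wrist");save(w,"w27.png")
s=env.read_camera("side");save(s,"s27.png",(200,150,340,290),4)
print(proj(w,[.4915,.093,.15]))
row([.4915,.093,.29])
E
```

```text
time: 39.45
tcp_pos: [0.4951, 0.0926, 0.389]
eef_rot: [[0.023, 1.0, -0.008], [1.0, -0.023, -0.001], [-0.002, -0.008, -1.0]]
wrist_force: [0.3, 0.1, 0.2]
grip_width: 0.085
[280.1644994  216.04571491]
row [-0.02, -0.52, 10.21] [0.0, 0.0, 0.0] from [0.4967 0.0931 0.3921] g 0.0855 t 39.55
```

View pics/w27.png

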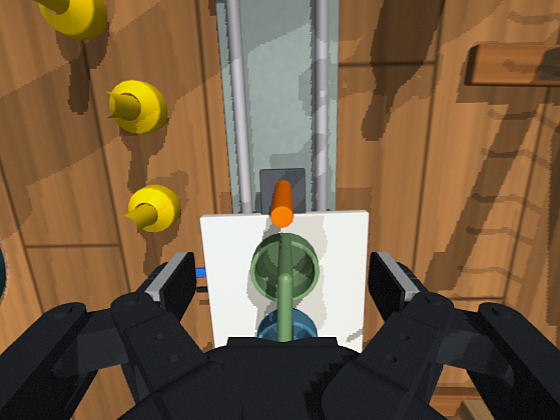

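View pics/s27.png

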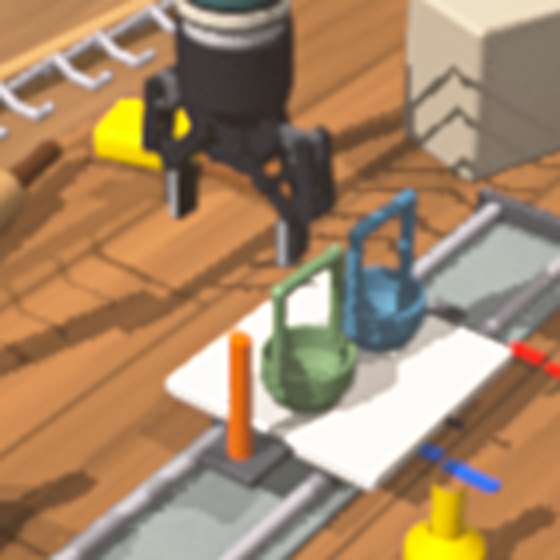

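```bash
python3 -m pendant '[0,-0.45,0,0,0,0,-1, 0,-0.45,3,0,0,0,-1, 0,-0.45,6,0,0,0,-1, 0,-0.45,8.5,0,0,0,-1, 0,-0.45,9.9,0,0,0,-1, 0,-0.45,9.9,0,0,0,-1, 0,-0.45,9.9,0,0,0,-1]'
python3 - <<'E'
from h import *
w=env.read_camera("wrist");save(w,"w28.png")
s=env.read_camera("side");save(s,"s28.png",(200,150,340,290),4)
row([.492,.093,.29])
E
```

```text
time: 40.13
tcp_pos: [0.4921, 0.0932, 0.2935]
eef_rot: [[0.023, 1.0, 0.001], [1.0, -0.023, 0.0], [0.0, 0.001, -1.0]]
wrist_force: [0.7, 0.6, 0.1]
grip_width: 0.0853
row [-0.04, -0.06, 0.44] [0.0, 0.0, 0.0] from [0.4926 0.0933 0.2944] g 0.0852 t 40.2333
```

View pics/s28.png

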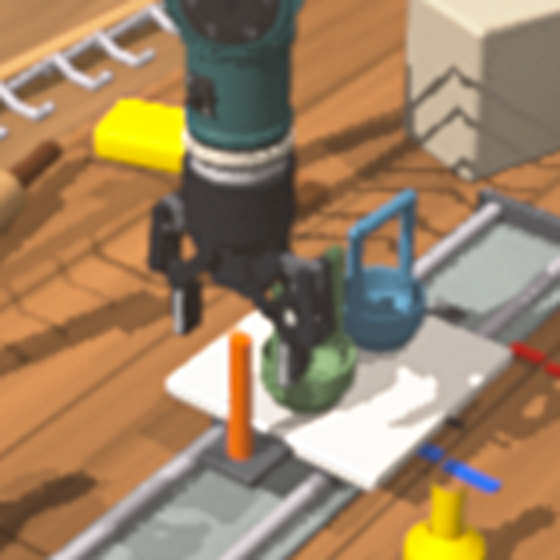

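View pics/w28.png

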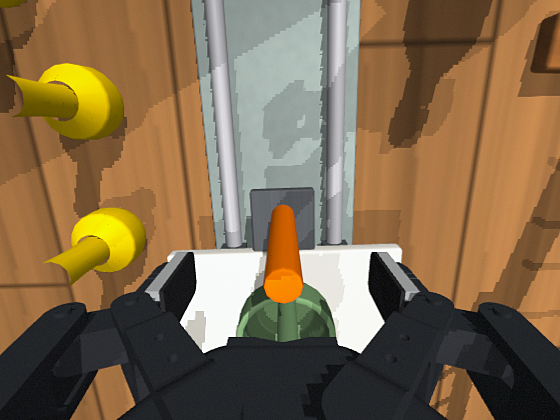

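Post centred between the jaws. Close on it.

```bash
python3 -m pendant '[0,0,0.4,0,0,0,-1, 0,0,0.4,0,0,0,1, 0,0,0.4,0,0,0,1, 0,0,0.4,0,0,0,1, 0,0,0.4,0,0,0,1, 0,0,0.4,0,0,0,1, 0,0,0.4,0,0,0,1, 0,0,0.4,0,0,0,1, 0,0,0.4,0,0,0,1, 0,0,0.4,0,0,0,1, 0,0,0.4,0,0,0,1, 0,0,0.4,0,0,0,1, 0,0,0.4,0,0,0,1]'
python3 - <<'E'
from h import *
w=env.read_camera("wrist");save(w,"w29.png")
s=env.read_camera("side");save(s,"s29.png",(200,150,340,290),4)
row([.493,-.057,.29])
E
```

```text
time: 41.32
tcp_pos: [0.4924, 0.0932, 0.289]
eef_rot: [[0.023, 1.0, 0.002], [1.0, -0.023, 0.0], [0.0, 0.002, -1.0]]
wrist_force: [2.2, -0.2, 3.3]
grip_width: 0.0164
row [-15.01, 0.41, -0.11] [0.0, 0.0, 0.0] from [0.4924 0.0931 0.289 ] g 0.0164 t 41.4167
```

View pics/s29.png

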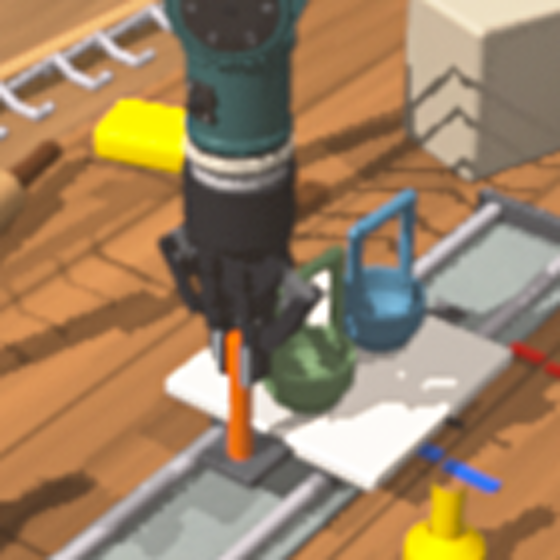

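View pics/w29.png

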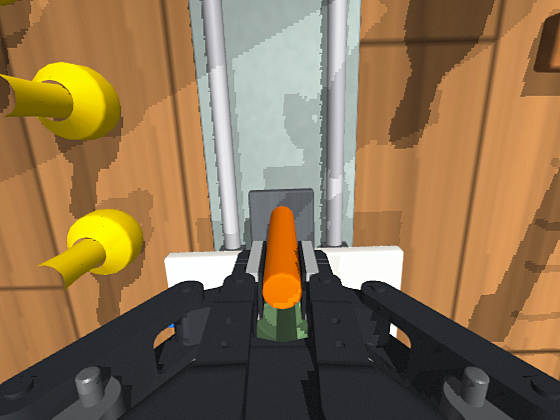

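```bash
python3 -m pendant '[-0.1,0,0,0,0,0,1, -0.2,0,0,0,0,0,1, -0.4,0,0,0,0,0,1, -0.6,0,0,0,0,0,1, -0.9,0,0,0,0,0,1, -1.2,0,0,0,0,0,1, -1.6,0,0,0,0,0,1, -2,0.05,0,0,0,0,1, -2.4,0.05,0,0,0,0,1, -2.8,0.05,0,0,0,0,1, -3.2,0.1,0,0,0,0,1, -3.6,0.1,0,0,0,0,1, -4,0.1,0,0,0,0,1, -4.4,0.1,0,0,0,0,1, -4.8,0.1,0,0,0,0,1, -5.2,0.15,0,0,0,0,1, -5.5,0.15,0,0,0,0,1, -5.8,0.15,0,0,0,0,1, -6,0.15,0,0,0,0,1, -6,0.15,0,0,0,0,1]'
python3 - <<'E'
from h import *
s=env.read_camera("side");save(s,"s30.png",(200,130,370,290),4)
row([.4935,-.057,.29])
E
```

```text
time: 43.08
tcp_pos: [0.4929, 0.0321, 0.289]
eef_rot: [[0.024, 1.0, 0.003], [1.0, -0.024, -0.0], [-0.0, 0.003, -1.0]]
wrist_force: [6.0, -0.7, 3.2]
grip_width: 0.0163
row [-8.9, 0.28, -0.1] [0.0, 0.0, 0.0] from [0.4928 0.0321 0.289 ] g 0.0167 t 43.1333
```

View pics/s30.png

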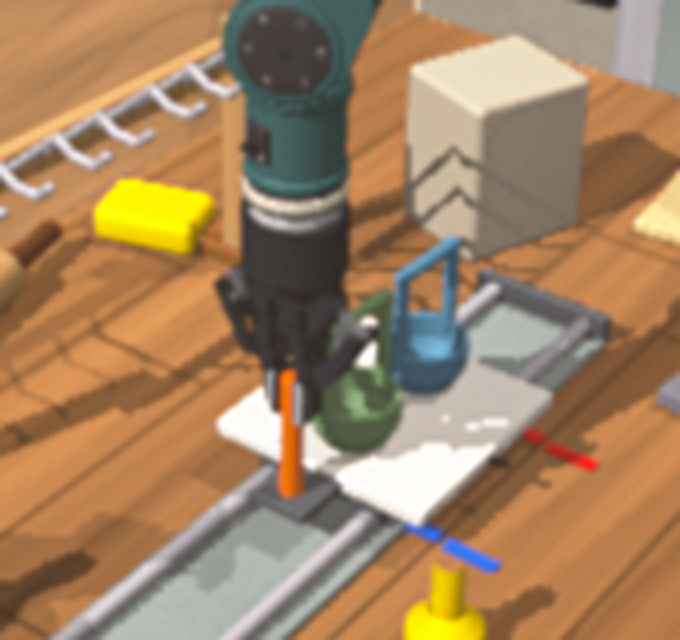

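```bash
python3 -m pendant '[-0.1,0.05,0,0,0,0,1, -0.3,0.1,0,0,0,0,1, -0.6,0.15,0,0,0,0,1, -1,0.2,0,0,0,0,1, -1.5,0.2,0,0,0,0,1, -2,0.25,0,0,0,0,1, -2.5,0.25,0,0,0,0,1, -3,0.3,0,0,0,0,1, -3.5,0.3,0,0,0,0,1, -4,0.3,0,0,0,0,1, -4.5,0.3,0,0,0,0,1, -5,0.35,0,0,0,0,1, -5.5,0.35,0,0,0,0,1, -6,0.35,0,0,0,0,1, -6.5,0.4,0,0,0,0,1, -7,0.4,0,0,0,0,1, -7.3,0.4,0,0,0,0,1, -7.6,0.4,0,0,0,0,1, -7.8,0.4,0,0,0,0,1]'
python3 -m pendant '[-0.1,0,0,0,0,0,1, -0.2,0,0,0,0,0,1, -0.3,0,0,0,0,0,1, -0.5,0,0,0,0,0,1, -0.7,0.05,0,0,0,0,1, -0.9,0.05,0,0,0,0,1, -1,0.05,0,0,0,0,1, -1.1,0.05,0,0,0,0,1, -1.1,0.05,0,0,0,0,1]'
python3 - <<'E'
from h import *
s=env.read_camera("side");save(s,"s31.png",(200,130,370,290),4)
t=env.read_camera("top");save(t,"t31.png",(200,160,400,280),4)
E
```

```text
time: 44.72
tcp_pos: [0.494, -0.0436, 0.289]
eef_rot: [[0.023, 1.0, 0.001], [1.0, -0.023, 0.003], [0.003, 0.001, -1.0]]
wrist_force: [3.4, 9.1, 6.2]
grip_width: 0.0165
time: 45.47
tcp_pos: [0.4942, -0.0562, 0.289]
eef_rot: [[0.023, 1.0, 0.0], [1.0, -0.023, -0.0], [-0.0, 0.0, -1.0]]
wrist_force: [4.1, 1.3, 5.8]
grip_width: 0.0165
```

View pics/s31.png

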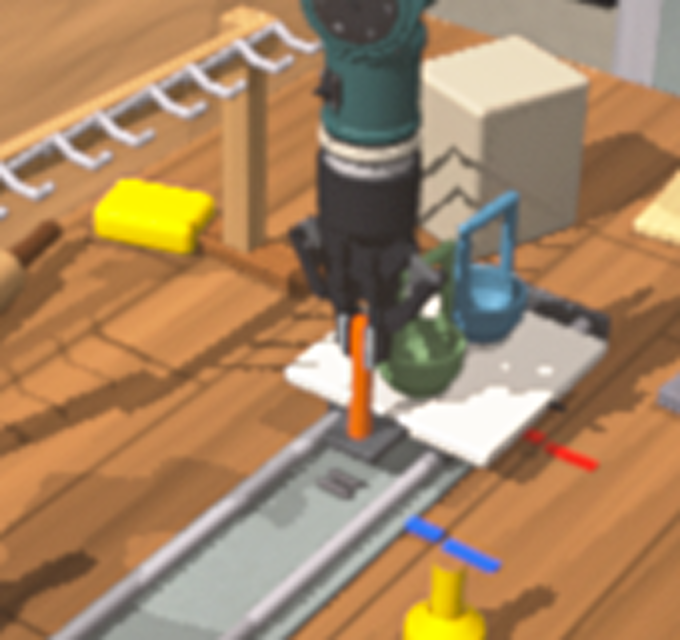

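View pics/t31.png

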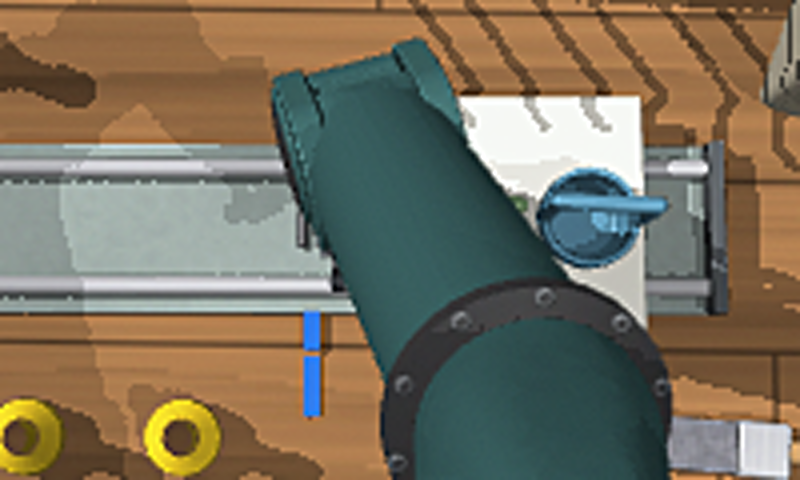

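```bash
python3 -m pendant '[0,0,0,0,0,0,0.6, 0,0,0,0,0,0,0, 0,0,0,0,0,0,-0.5, 0,0,0,0,0,0,-1, 0,0,0,0,0,0,-1, 0,0,0,0,0,0,-1, 0,0,-3,0,0,0,-1, 0,0,-6,0,0,0,-1, 0,0,-10,0,0,0,-1, 4,0,-14,0,0,0,-1, 8,0,-16,0,0,0,-1, 12,0,-16,0,0,0,-1, 16,0,-16,0,0,0,-1, 20,0,-16,0,0,0,-1, 20,0,-16,0,0,0,-1]'
python3 - <<'E'
from h import *
s=env.read_camera("side");save(s,"s32.png",(120,130,370,390),3)
t=env.read_camera("top");save(t,"t32.png",(90,160,400,280),2.5)
w=env.read_camera("wrist");save(w,"w32.png")
save(t,"t32z.png",(270,180,390,260),6)
E
```

```text
time: 46.82
tcp_pos: [0.4978, 0.1512, 0.4498]
eef_rot: [[0.014, 1.0, 0.002], [1.0, -0.014, 0.005], [0.005, 0.002, -1.0]]
wrist_force: [0.8, 0.6, -0.2]
grip_width: 0.0852
```

View pics/s32.png

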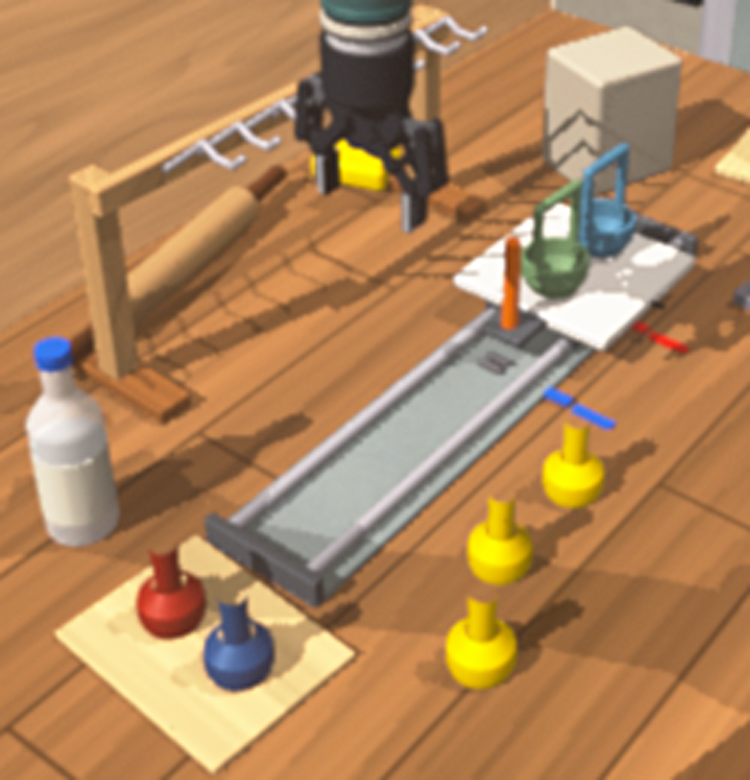

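View pics/t32.png

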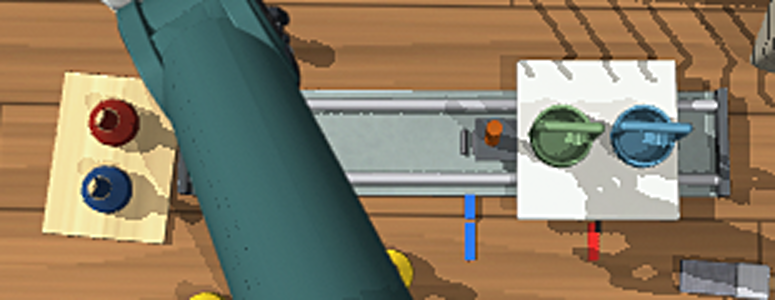

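View pics/t32z.png

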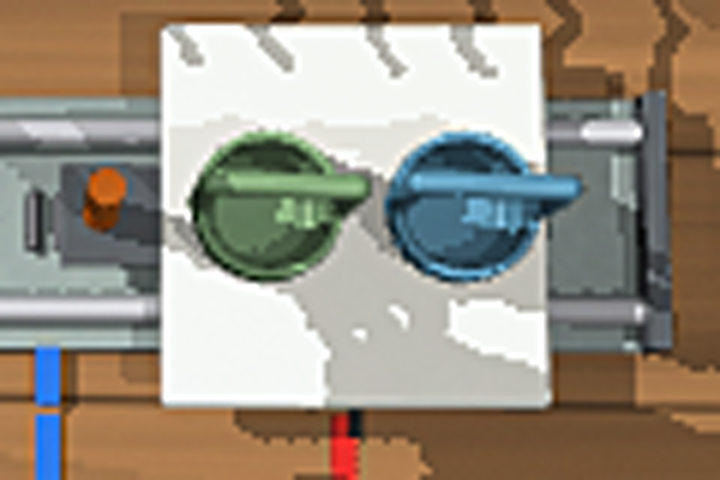

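```bash
python3 - <<'E'
from h import *
t=env.read_camera("top")
g=lambda u,v,z:onz(t,(270+u/6,180+v/6),z)
c=np.array([g(*q,.05) for q in((161,25),(543,25),(549,407),(161,407))]);print(c.round(4),c.mean(0).round(4))
print("blue flag",onz(t,(278,250),0),"red",g(344,440,0),"post",g(106,186,.15))
p=env.read_camera("top"); 
# same-method reference from loading photo t14 (crop 230,170 x6)
h=lambda u,v:onz(t,(230+u/6,170+v/6),.05)
c2=np.array([h(*q) for q in((100,85),(480,85),(484,466),(98,466))]);print(c2.mean(0).round(4))
for n in("green",(270,205)),("blue",(466,205)): print(n[0],g(*n[1],.09)-c.mean(0))
E
```

```text
[[ 0.5884 -0.0868  0.05  ]
 [ 0.591  -0.2766  0.05  ]
 [ 0.4017 -0.277   0.05  ]
 [ 0.399  -0.0881  0.05  ]] [ 0.495  -0.1821  0.05  ]
blue flag [ 0.39352616 -0.03349556  0.        ] red [ 0.38565002 -0.18362361  0.        ] post [ 0.4942244  -0.05723222  0.15      ]
[ 0.4932 -0.033   0.05  ]
green [-0.00102464  0.04492288  0.04      ]
blue [ 0.00028762 -0.04828063  0.04      ]
```

View pics/w32.png

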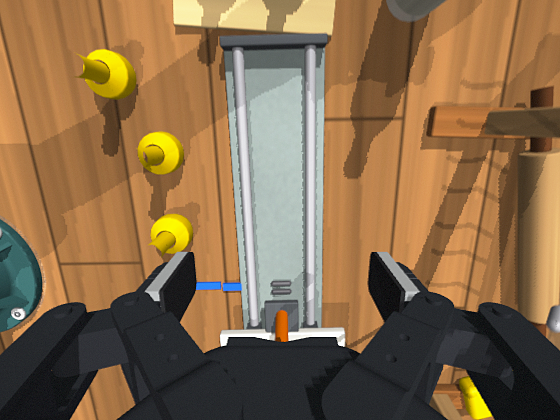

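```bash
python3 -m pendant '[0,0,0,0,0,0,-1, 0,0,0,0,0,0,-1, 0,0,0,0,0,0,-1, 0,0,0,0,0,0,-1, 0,0,0,0,0,0,-1, 0,0,0,0,0,0,-1]'
python3 - <<'E'
from h import *
t=env.read_camera("top");s=env.read_camera("side");save(s,"s33.png",(120,130,370,390),3)
for uv in((90+114/2.5,160+122/2.5),(90+107/2.5,160+190/2.5)):
    d=onz(t,uv,.03)-[.470,.4025,.03];c,q=np.cos(np.radians(-3)),np.sin(np.radians(-3));print("in board",(d[0]*c+d[1]*q).round(3),(-d[0]*q+d[1]*c).round(3))
E
```

```text
time: 47.57
tcp_pos: [0.499, 0.1437, 0.4487]
eef_rot: [[0.024, 1.0, 0.0], [1.0, -0.024, -0.0], [-0.0, 0.0, -1.0]]
wrist_force: [-0.3, -0.1, 0.3]
grip_width: 0.0854
in board 0.04 -0.002
in board -0.042 -0.003
```

View pics/s33.png

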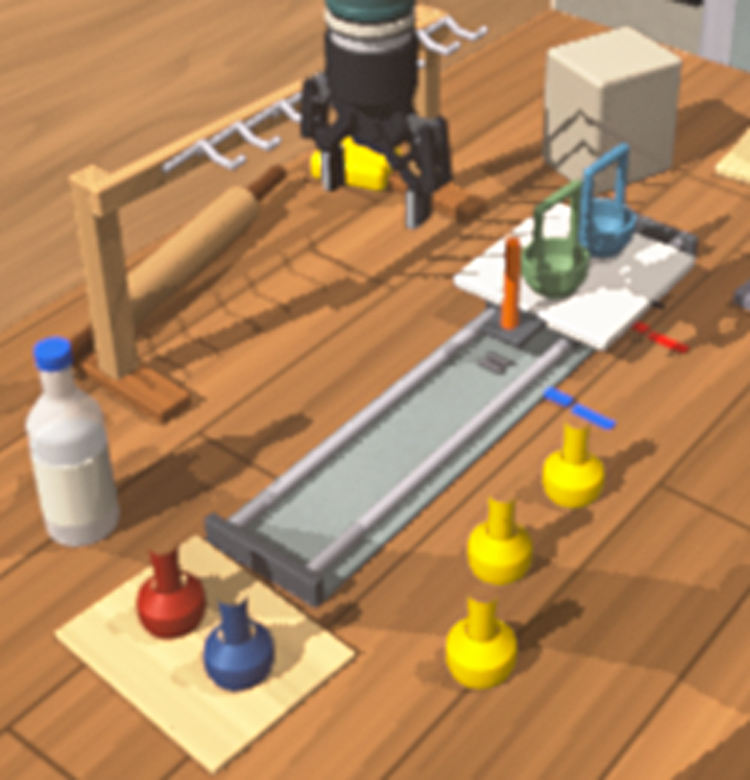

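The last picture shows both vases upright on the board, both baskets upright on the car at the red flag, and the gripper clear of everything. I'm handing the job in.

```bash
python3 -c "
from cell import env
print(env.sign_off())"
```

```text
the job is handed in; nothing more can be done
None
```

The job is done and handed in after about 48 s of the 210 s allowed. No verdict was reported, so the results below rest on my own measurements.

**What I did**
- I stood the dark blue and red-brown vases on the ware board and left the three yellow look-alikes alone.
- I drew the empty car to the blue flag by pinching its post and let go there.
- Only the green and grey-blue baskets were on the rack. I lifted both off their hooks and stood them on the car, then drew it to the red flag and let go.

**Last checks, from the camera images**
- **Vases:** both are upright, at x +40 and −42 mm and y within 3 mm of the board's centre.
- **Baskets:** both are upright, about +45 and −48 mm along y from the shelf's centre.
- **Car at the loading station:** the shelf's centre was within about 1 mm of the blue flag before I loaded the baskets.
- **Car at the kiln:** it moved 149 mm from the loading station, and the shelf's centre measured 1.5 mm short of the red flag's line. That is within the 5 mm tolerance and about the accuracy of the calibration. The push peaked at about 9 N and dropped to 1.3 N, which fits the click.
- **Bystanders:** the bottle and the clay block look unmoved. The brush was only partly in view at the end; I never went near it, but did not measure it.

**Disagreement:** early on, the cameras disagreed by up to about 13 mm on where the vases' neck rims were. I used the centres of the vase bodies instead, which agreed across all three cameras, and both grasps closed to the expected width.

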